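# Lock the slitter knives into their carrier

## Robot

A 7-joint arm with a two-finger parallel gripper is mounted at the origin on the work surface. World frame = base frame: x ahead of the robot, y to its left, z up, the work surface at z = 0. Lengths are in m, angles in rad, forces in N, time in s.
With the tool pointing down it reaches from about 0.4 to 0.875 m from the base axis. Payload 6.5 kg.
Tool frame: the origin (TCP) lies midway between the tips of the shut fingers; the grasp point (between the pads) lies 19 mm behind it; x points along the fingers, z is the direction in which the jaws open and shut, and the axes are right-handed (so a half turn about x gives the same grasp; the last joint's range is limited). The gripper opens to 88 mm and grips with 3 to 60 N. Pads are 18 mm wide; open, the fingers measure 123 mm over their backs; the gripper's body (75 mm by 187 mm) begins 45 mm behind the grasp point.
Start: joints at [1.278, 0.536, -0.004, 1.538, 0.003, 1.067, -0.071], TCP at [0.146, -0.633, 0.239] pointing down, gripper open.
Joint ranges: [-2.7, 2.7], [-0.37, 2.16], [-1.27, 1.26], [0.24, 2.4], [-1.31, 4.45], [0.19, 1.91], [-2.76, 2.76]. Speed limits (rad/s): [2.39, 2.39, 3.14, 3.14, 3.14, 3.14, 3.14].

## Interface

Orientations are given as a unit quaternion [x, y, z, w].
In Python, from plant import manip, viewer, order gives the robot as it stands. The module is installed in compiled form; this text tells all that it offers.
- The arm moves only by the tool arm_command, never from a script. Its argument "steps" is a list of rows, each a list of 3 entries, a list of its own where there are three numbers: the opening, from 0 (shut) to 1 (fully open), then the shift along the tool's x, y, z in m, then the turn, a rotation vector about the tool's x, y, z in rad. A call has 1 to 20 rows; each row is the pose to reach, as a shift and turn from the pose measured when the call began, along the tool's axes at that moment; what a row does not reach only later rows make up. A row lasts 1/8 s, in which the tool goes at most 62.5 mm and 10.7 degrees, less where a joint would pass 70% of its speed; a pose out of reach is approached as far as the arm can. A call with a gripper value outside its range is refused whole. The fingers move at their own pace and stop on an object; "grip_force" is the grip in N (left out, the last holds). Time passes only in rows, so rows that repeat a pose let the fingers close. It gives the time, the measured TCP pose, the force and the opening at its end, in the units of the state.
- manip.sense(): the state, without advancing time (a new reading comes with each control period).
- viewer.capture(name): name is "scene" or "side" or "wrist"; returns a dict with "image" (420x560x3 uint8, blue, green, red), "range_z" (420x560 float32, m along the optical axis (not along the pixel's ray), 0 where there is no reading), "fx", "fy", "cx", "cy" (pixels), "cam_to_world" (4x4, takes a point from camera to world coordinates). Camera axes: x right, y up, looking along -z (the intrinsics and any distortion apply to the point x, -y, -z); pixel columns grow to the right and rows downward; lengths in m; the calibration is good to about 2 mm. A picture is of the moment at which its call begins.
- order.hand_in(): hands the job in, once; it reports no verdict.
The state is a dict: "t": time; "joint_pos": joint angles; "qd": joint speeds; "joint_efforts": joint torques, N m; "ee_pos": TCP position; "tool_rot": TCP orientation; "contact_force": force on the tool from outside, world axes, zero at the start; "ft_torque": the same for the moment, N m; "width": opening from 0.0 (shut) to 1.0 (fully open).
Only numpy, scipy, OpenCV 4.12 (cv2) and the standard library are available. Lean on these libraries where they do the work, as an engineer would, in place of code of your own. Each camera call takes 0.05 s, during which the arm holds its last target. There are 200 camera calls.

## Task

Make the film slitter's knives safe to carry: push each knife in the slitter down until its catch lets go, draw it out as it springs up, and slide it edge down and fully home into a free slot of the round knife carrier; keep the knives upright and do not drop them. When all of them are in, turn the carrier's lock ring clockwise (seen from above) by its thumb tab to the locked stop, so that its lugs cover the knives, and leave everything else on the bench where it is.

Things in the scene. Friction and masses are not known exactly. Their poses are not given: they have to be found in the camera images.
- knife_1: slitter knife, all alike (None if missing), 0.16 kg: flat steel plate 60 mm wide (its x), 8 thick (y), 70 tall, lowest 15 mm tapering to 48 x 4. Centred on top a black grip 34 wide (x), 14 thick (y), spanning z = 70 to 115 mm. Origin: middle of the lower (cutting) edge; z up to the grip. Each shoulder beside the grip has a 4 mm lip at its outer end. Same after a half turn about z.
- knife_2: slitter knife, all alike (None if missing), 0.16 kg: flat steel plate 60 mm wide (its x), 8 thick (y), 70 tall, lowest 15 mm tapering to 48 x 4. Centred on top a black grip 34 wide (x), 14 thick (y), spanning z = 70 to 115 mm. Origin: middle of the lower (cutting) edge; z up to the grip. Each shoulder beside the grip has a 4 mm lip at its outer end. Same after a half turn about z.
- knife_3: slitter knife, all alike (None if missing), 0.16 kg: flat steel plate 60 mm wide (its x), 8 thick (y), 70 tall, lowest 15 mm tapering to 48 x 4. Centred on top a black grip 34 wide (x), 14 thick (y), spanning z = 70 to 115 mm. Origin: middle of the lower (cutting) edge; z up to the grip. Each shoulder beside the grip has a 4 mm lip at its outer end. Same after a half turn about z.
- knife_4: slitter knife, all alike (None if missing), 0.16 kg: flat steel plate 60 mm wide (its x), 8 thick (y), 70 tall, lowest 15 mm tapering to 48 x 4. Centred on top a black grip 34 wide (x), 14 thick (y), spanning z = 70 to 115 mm. Origin: middle of the lower (cutting) edge; z up to the grip. Each shoulder beside the grip has a 4 mm lip at its outer end. Same after a half turn about z.
- slitter: film slitter fixed to the bench: aluminium knife beam 290 mm long (its y), 86 high, on a foot 330 x 175, roller on the +x side. Origin: underside, below the middle of the knife row. Pockets for knife_1..4 at y = -108, -36, 36, 108 mm, x = 0, knife widths along x. A held knife has its lower edge at z = 22 mm, grip top at 137; a released one springs up 24 mm and is then drawn straight up.
- catch_1 (a joint): catch of knife_1's pocket, a hook (top z = 103 mm) over the knife's -x shoulder, sliding along the slitter's -x, m: 0 to 0.003 hooked (also at a pocket without a knife; pulling does not free a knife), 0.014 sprung back. Pushing the knife down about 5 mm (5 to 7 N, bottoms at 8 mm) frees it for good; a spring plate lifts the knife 24 mm when the push ends, and it stands loosely there.
- catch_2 (a joint): catch of knife_2's pocket, a hook (top z = 103 mm) over the knife's -x shoulder, sliding along the slitter's -x, m: 0 to 0.003 hooked (also at a pocket without a knife; pulling does not free a knife), 0.014 sprung back. Pushing the knife down about 5 mm (5 to 7 N, bottoms at 8 mm) frees it for good; a spring plate lifts the knife 24 mm when the push ends, and it stands loosely there.
- catch_3 (a joint): catch of knife_3's pocket, a hook (top z = 103 mm) over the knife's -x shoulder, sliding along the slitter's -x, m: 0 to 0.003 hooked (also at a pocket without a knife; pulling does not free a knife), 0.014 sprung back. Pushing the knife down about 5 mm (5 to 7 N, bottoms at 8 mm) frees it for good; a spring plate lifts the knife 24 mm when the push ends, and it stands loosely there.
- catch_4 (a joint): catch of knife_4's pocket, a hook (top z = 103 mm) over the knife's -x shoulder, sliding along the slitter's -x, m: 0 to 0.003 hooked (also at a pocket without a knife; pulling does not free a knife), 0.014 sprung back. Pushing the knife down about 5 mm (5 to 7 N, bottoms at 8 mm) frees it for good; a spring plate lifts the knife 24 mm when the push ends, and it stands loosely there.
- carrier: round knife carrier standing loose on the bench (1.5 kg): foot disc 236 mm across, white block 168 mm across, top at 78 mm, with four upright radial slots; steel lock ring (200 mm outside, z = 78 to 94 mm) round its rim. Origin: centre of the underside, on the ring's axis; z up. A knife fully home has its grip top at z = 127 mm; one standing over 2 mm proud blocks the ring.
- slot_1 (a point): centre of the floor of carrier slot 1, at 45 mm from the carrier's axis at 45 degrees from its x, 12 mm above the bench. The slot is 66 mm long (radially) and 12 mm wide, open at the top, 66 mm deep; a knife's width lies radially. Its axes are the carrier's.
- slot_2 (a point): centre of the floor of carrier slot 2, at 45 mm from the carrier's axis at 135 degrees from its x, 12 mm above the bench. The slot is 66 mm long (radially) and 12 mm wide, open at the top, 66 mm deep; a knife's width lies radially. Its axes are the carrier's.
- slot_3 (a point): centre of the floor of carrier slot 3, at 45 mm from the carrier's axis at 225 degrees from its x, 12 mm above the bench. The slot is 66 mm long (radially) and 12 mm wide, open at the top, 66 mm deep; a knife's width lies radially. Its axes are the carrier's.
- slot_4 (a point): centre of the floor of carrier slot 4, at 45 mm from the carrier's axis at 315 degrees from its x, 12 mm above the bench. The slot is 66 mm long (radially) and 12 mm wide, open at the top, 66 mm deep; a knife's width lies radially. Its axes are the carrier's.
- lock_ring (a joint): lock ring of the carrier, rad: 0 open (its four inward lugs midway between the slots), 0.785 locked: tab against the stop pin and over the white line on the foot (lugs over the outer shoulders of the knives). Grows clockwise seen from above; light friction (0.12 N m), stays where it is left.
- tab_top (a point): middle of the top of the ring's upright thumb tab, a steel paddle 24 mm long (radially), 10 mm thick, standing 38 mm above the ring, its top 132 mm above the bench and 114 mm from the carrier's axis. It is at 180 degrees from the carrier's x when the ring is open and at 135 degrees when locked.
- profile_piece: bystander: offcut of 40 mm square aluminium profile, 170 mm long, lying between the slitter and the carrier; leave it where it is (origin at the centre of its underside or lying near it)
- air_cylinder: bystander: small air cylinder lying down, 160 mm long; leave it where it is (origin at the centre of its underside or lying near it)
- foot_plate: bystander: aluminium angle bracket 60 mm; leave it where it is (origin at the centre of its underside or lying near it)
- parts_tray: bystander: grey parts tray 80 x 140 x 35 mm; leave it where it is (origin at the centre of its underside or lying near it)
- screwdriver: bystander: screwdriver; leave it where it is (origin at the centre of its underside or lying near it)
- suction_foot: bystander: black rubber foot 60 mm; leave it where it is (origin at the centre of its underside or lying near it)
- drink_can: bystander: drink can 115 mm tall; leave it where it is (origin at the centre of its underside or lying near it)
- spanner: bystander: spanner; leave it where it is (origin at the centre of its underside or lying near it)

How it is judged:
By the outcome, as a careful person would: the job done as asked, in the order asked, and still so for the second after the job is handed in, with the robot touching nothing.
Of knife_1, knife_2, knife_3, knife_4 only 3 to 4 are there at a start; the rules pass over those that are not, and their reading is None.
At some moment in a run one of carrier may be knocked a few centimetres aside while the robot is not near it.
It also fails if it takes over 210 s, if anything falls off the work surface, if the arm or the gripper's body presses on something with over 40 N, if the wrist force passes 120 N, or if a joint passes its speed limit or range.

## Working session

There is one attempt and no reset: what is moved stays moved. The work goes in short steps, Python scripts to look and compute and a tool call to move; the robot and the scene stay as the last step left them, time stands still between calls to the robot, and variables do not carry over. Pictures are saved under pics/ and viewed, about 12 in all and at most 16, crops included, and the job is handed in when it is done.

Besides the shell and the picture viewer there is one more tool, called by a JSON object that holds its "api" and its "payload", one argument or row to a line. arm_command: Moves the arm, as the interface text tells. Its arguments: {"type":"object","properties":{"steps":{"type":"array","items":{"type":"array"}},"grip_force":{"type":"number"}},"required":["steps"]}

```bash
mkdir -p pics; cat > h.py <<'E'
import numpy as np, cv2
from plant import manip, viewer, order
from scipy.spatial.transform import Rotation as R
def cap(n,save=None):
    c=viewer.capture(n)
    if save: cv2.imwrite('pics/'+save+'.png',c['image'])
    np.savez('pics/'+(save or n)+'.npz',**c)
    return c
def cloud(c):
    z=c['range_z']; v,u=np.mgrid[0:z.shape[0],0:z.shape[1]]
    X=(u-c['cx'])/c['fx']*z; Y=(v-c['cy'])/c['fy']*z
    P=np.stack([X,-Y,-z,np.ones_like(z)],-1)@np.array(c['cam_to_world']).T
    P=P[...,:3]; P[z==0]=np.nan
    return P
def to_tool(target,rv=None):
    s=manip.sense(); r=R.from_quat(s['tool_rot'])
    return r.inv().apply(np.array(target)-s['ee_pos'])
E
python3 - <<'E'
from h import *
s=manip.sense(); print({k:np.round(v,3) for k,v in s.items()}); print(R.from_quat(s['tool_rot']).as_matrix().round(3))
a=cap('scene','s0'); b=cap('side','d0')
for c in(a,b): print(c['fx'],c['cx'],c['cy'],np.round(c['cam_to_world'],3), [k for k in c])
E
```

```text
{'t': np.float64(0.0), 'joint_pos': array([ 1.278,  0.537, -0.004,  1.539,  0.003,  1.067, -0.071]), 'qd': array([ 0.001,  0.002,  0.001,  0.   , -0.001,  0.   , -0.001]), 'joint_efforts': array([ 0.0000e+00, -5.7098e+01,  9.9100e-01, -2.5160e+01, -5.6000e-02,
        1.8000e-02,  0.0000e+00]), 'ee_pos': array([ 0.146, -0.633,  0.238]), 'tool_rot': array([ 0.441,  0.554, -0.44 ,  0.553]), 'contact_force': array([ 0.249, -0.968, -0.977]), 'ft_torque': array([-0.019,  0.017, -0.03 ]), 'width': np.float64(1.005)}
[[-0.001  0.974  0.225]
 [ 0.002  0.225 -0.974]
 [-1.    -0.    -0.002]]
394.4605228046963 278.1954003097224 207.18937381816093 [[-0.43  -0.574  0.697  1.281]
 [ 0.903 -0.281  0.326  0.359]
 [ 0.009  0.769  0.639  0.83 ]
 [ 0.     0.     0.     1.   ]] ['image', 'range_z', 'fx', 'fy', 'cx', 'cy', 'cam_to_world']
419.2313639491234 277.0272661431628 213.23291092483416 [[ 0.982  0.121 -0.142  0.343]
 [-0.187  0.691 -0.698 -0.858]
 [ 0.014  0.712  0.702  0.959]
 [ 0.     0.     0.     1.   ]] ['image', 'range_z', 'fx', 'fy', 'cx', 'cy', 'cam_to_world']
```

View pics/s0.png

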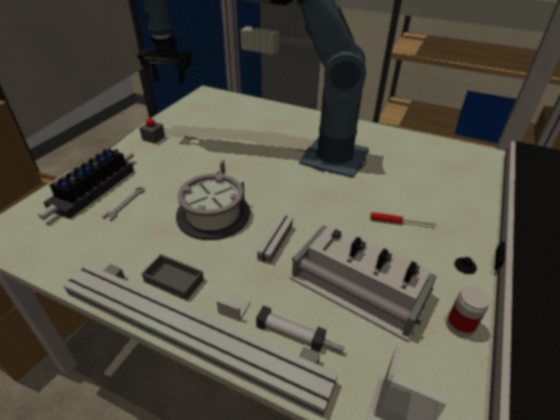

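View pics/d0.png

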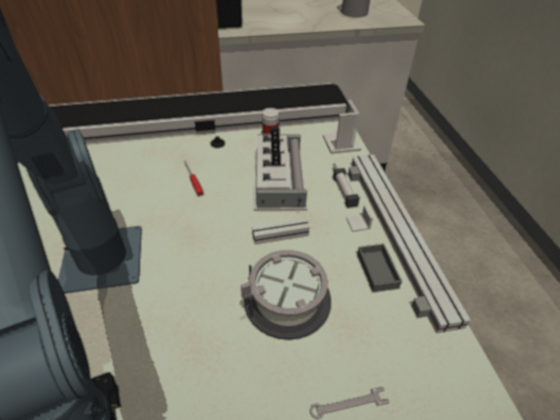

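The carrier is at scene (212,200). The slitter is at (365,275), with 3 grips at (357,247), (384,257) and (411,270); the pocket near (335,240) looks empty. I'll get positions from the clouds.

```bash
python3 - <<'E'
from h import *
tops=[]
S=3  # px per ... 2mm
x0,x1,y0,y1=0.3,0.8,-0.35,0.45
out=[]
for n in('s0','d0'):
    c=dict(np.load(f'pics/{n}.npz')); P=cloud(c); m=np.isfinite(P[...,2])
    m&=(P[...,0]>0.25)&(P[...,0]<0.85)&(P[...,1]>-0.35)&(P[...,1]<0.45)
    p=P[m]
    print(n,'bench z',np.median(p[abs(p[:,2])<0.02][:,2]))
    k=p[(p[:,2]>0.12)&(p[:,2]<0.145)]
    # cluster via image
    g=np.zeros((300,400),np.uint8); ix=((k[:,0]-.25)/.002).astype(int); iy=((k[:,1]+.35)/.002).astype(int); g[ix,iy]=1
    nl,l,st,ce=cv2.connectedComponentsWithStats(cv2.dilate(g,np.ones((3,3))))
    for i in range(1,nl):
        q=k[l[ix,iy]==i]
        if len(q)>3: print('cl',len(q),q.mean(0).round(3),q.min(0).round(3),q.max(0).round(3))
    r=p[(p[:,2]>0.088)&(p[:,2]<0.1)]; 
    hm=np.zeros((500//2*2,400*2,3),np.uint8)
    o=np.argsort(p[:,2]); p2=p[o]; col=c['image'][m][o]
    im=np.zeros((300,400,3),np.uint8)
    im[((p2[:,0]-.25)/.002).astype(int),((p2[:,1]+.35)/.002).astype(int)]=col
    # height colored
    hz=np.zeros((300,400),np.uint8); hz[((p2[:,0]-.25)/.002).astype(int),((p2[:,1]+.35)/.002).astype(int)]=np.clip(p2[:,2]/.145*255,0,255)
    hz=cv2.dilate(hz,np.ones((2,2)))
    out.append(cv2.applyColorMap(hz,cv2.COLORMAP_JET))
    out[-1]=out[-1][::-1,::-1]
cv2.imwrite('pics/hm.png',cv2.resize(np.vstack(out),(800,1200)) [:600] if 0 else np.vstack(out))
E
```

```text
s0 bench z -0.000490016770981927
cl 28 [ 0.394 -0.257  0.127] [ 0.379 -0.262  0.12 ] [ 0.404 -0.251  0.133]
cl 97 [0.563 0.239 0.132] [0.54  0.229 0.121] [0.577 0.247 0.139]
cl 101 [0.574 0.31  0.133] [0.552 0.3   0.12 ] [0.59  0.318 0.14 ]
cl 100 [0.586 0.38  0.133] [0.563 0.371 0.12 ] [0.6   0.389 0.139]
cl 7 [0.833 0.391 0.131] [0.822 0.391 0.123] [0.842 0.391 0.14 ]
d0 bench z -5.1431441840554815e-05
cl 60 [ 0.391 -0.263  0.128] [ 0.38  -0.269  0.121] [ 0.402 -0.255  0.134]
cl 73 [0.559 0.233 0.132] [0.541 0.223 0.12 ] [0.577 0.245 0.141]
cl 58 [0.57  0.303 0.132] [0.554 0.292 0.121] [0.586 0.315 0.14 ]
cl 61 [0.582 0.374 0.131] [0.567 0.366 0.12 ] [0.6   0.385 0.141]
cl 51 [0.834 0.391 0.133] [0.82  0.385 0.12 ] [0.85  0.399 0.145]
```

View pics/hm.png

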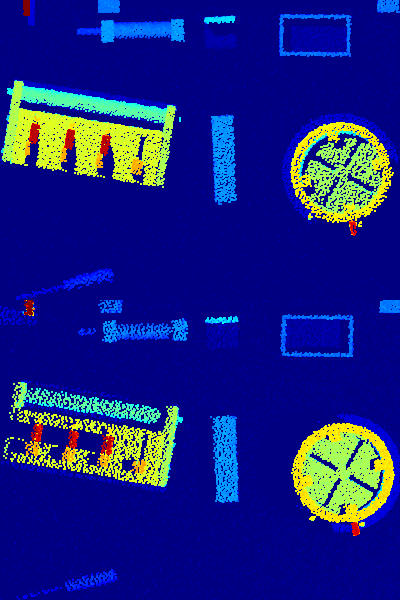

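```bash
cat >> h.py <<'E'
from scipy.optimize import least_squares
def carrier(P,c0=(0.5,-0.26)):
    """fit outer ring edge & tab from a cloud; returns centre, tab angle"""
    p=P[np.isfinite(P[...,2])]
    d=np.hypot(p[:,0]-c0[0],p[:,1]-c0[1]); p=p[d<0.16]
    r=p[(p[:,2]>0.0915)&(p[:,2]<0.0965)]; c=np.array(c0)
    for _ in range(6):   # ring band between r=84?..100: take centre by minimising points outside/edge fit
        a=np.arctan2(r[:,1]-c[1],r[:,0]-c[0]); q=np.hypot(*(r[:,:2]-c).T); E=[]
        for t in np.linspace(-np.pi,np.pi,72,endpoint=False):
            s=(abs((a-t+np.pi)%(2*np.pi)-np.pi)<0.06)&(q<0.106)
            if s.sum()>=4: E.append(r[s][np.argsort(q[s])[-2],:2])
        E=np.array(E)
        f=least_squares(lambda x:np.hypot(*(E-x[:2]).T)-x[2],[*c,0.1],loss='soft_l1',f_scale=0.002)
        c=f.x[:2]
    t=p[(p[:,2]>0.105)&(p[:,2]<0.137)&(abs(np.hypot(*(p[:,:2]-c).T)-0.114)<0.02)]
    tt=t[t[:,2]>0.128]
    m=tt[:,:2].mean(0) if len(tt) else t[:,:2].mean(0)
    return c,f.x[2],len(E),m,np.degrees(np.arctan2(*(m-c)[::-1])),np.hypot(*(m-c)),len(tt)
def grips(P,zlo=0.133,zhi=0.143):
    p=P[np.isfinite(P[...,2])]; k=p[(p[:,2]>zlo)&(p[:,2]<zhi)&(p[:,0]>.5)&(p[:,0]<.65)&(p[:,1]>.1)&(p[:,1]<.45)]
    for cx,cy in((.561,.236),(.572,.307),(.584,.377)):
        q=k[np.hypot(k[:,0]-cx,k[:,1]-cy)<.03]
        print('grip',len(q),q.mean(0).round(4),((q.min(0)+q.max(0))/2).round(4)) if len(q) else None
E
python3 - <<'E'
from h import *
for n in('s0','d0'):
    P=cloud(dict(np.load(f'pics/{n}.npz'))); print(carrier(P)); grips(P)
E
```

```text
(array([ 0.5043221 , -0.23345593]), np.float64(0.09656297754132012), 71, array([ 0.39251542, -0.25747593]), np.float64(-167.87515440581893), np.float64(0.11435774302329152), 17)
grip 61 [0.5603 0.2384 0.1361] [0.5578 0.238  0.1363]
grip 65 [0.5711 0.3091 0.1362] [0.5706 0.3089 0.1364]
grip 69 [0.5826 0.38   0.1363] [0.5818 0.3801 0.136 ]
(array([ 0.50264565, -0.23766772]), np.float64(0.09821329208421124), 72, array([ 0.39113421, -0.26170286]), np.float64(-167.83656784598642), np.float64(0.11407229250880861), 37)
grip 38 [0.5601 0.235  0.1364] [0.5592 0.235  0.137 ]
grip 26 [0.5695 0.3044 0.1367] [0.5703 0.3037 0.1367]
grip 27 [0.5828 0.3757 0.136 ] [0.5824 0.3753 0.137 ]
```

{"api": "arm_command", "payload": {
  "steps": [
    [1,[-0.02,0.04,-0.028],[-0.08,0,0]],
    [1,[-0.04,0.08,-0.056],[-0.16,0,0]],
    [1,[-0.05,0.12,-0.084],[-0.24,0,0]],
    [1,[-0.06,0.16,-0.112],[-0.32,0,0]],
    [1,[-0.07,0.2,-0.14],[-0.4,0,0]],
    [1,[-0.08,0.24,-0.168],[-0.48,0,0]],
    [1,[-0.09,0.28,-0.196],[-0.56,0,0]],
    [1,[-0.1,0.32,-0.224],[-0.64,0,0]],
    [1,[-0.1,0.36,-0.252],[-0.72,0,0]],
    [1,[-0.1,0.4,-0.28],[-0.8,0,0]],
    [1,[-0.1,0.434,-0.305],[-0.87,0,0]],
    [1,[-0.1,0.434,-0.305],[-0.87,0,0]],
    [1,[-0.1,0.434,-0.305],[-0.87,0,0]]
  ]
}}

```text
t: 1.72
ee_pos: [0.4997, -0.2389, 0.338]
tool_rot: [0.167, 0.688, -0.166, 0.687]
contact_force: [0.1, -0.6, -0.3]
width: 1.0
```

```bash
python3 - <<'E'
from h import *
c=cap('wrist','w0'); print(c['fx'],np.round(c['cam_to_world'],3)); s=manip.sense(); print(s['ee_pos'],s['joint_pos'].round(3))
P=cloud(c); print(np.nanmin(P.reshape(-1,3),0),np.nanmax(P.reshape(-1,3),0)); 
try: print(carrier(P,(.5035,-.2355)))
except Exception as e: print(e)
E
```

```text
320.03894239325626 [[ 0.889  0.434  0.143  0.538]
 [-0.457  0.845  0.276 -0.168]
 [-0.001 -0.311  0.95   0.484]
 [ 0.     0.     0.     1.   ]]
[ 0.49941702 -0.23944816  0.33802301] [ 0.676  0.307 -0.39   1.657  0.123  1.203 -0.219]
[-0.02129268 -0.77619083 -0.00383366] [0.88826327 0.11725534 0.43944923]
(array([ 0.50407327, -0.23704818]), np.float64(0.09913942197908966), 72, array([ 0.39371534, -0.26105941]), np.float64(-167.725129756852), np.float64(0.11293986410210935), 165)
```

View pics/w0.png

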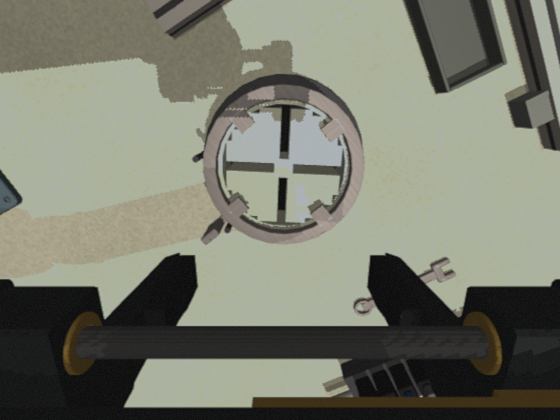

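The wrist view puts the carrier centre at pixel (283,165) with the slots and tab visible, and it agrees with the other cameras. Next, over the knives.

{"api": "arm_command", "payload": {
  "steps": [
    [0.45,[0.0,0.043,-0.015],[-0.157,0,0]],
    [0.45,[0.0,0.086,-0.031],[-0.314,0,0]],
    [0.45,[0.0,0.13,-0.046],[-0.471,0,0]],
    [0.45,[0.0,0.173,-0.061],[-0.628,0,0]],
    [0.45,[0.0,0.216,-0.077],[-0.785,0,0]],
    [0.45,[0.0,0.26,-0.092],[-0.942,0,0]],
    [0.45,[0.0,0.303,-0.107],[-1.1,0,0]],
    [0.45,[0.0,0.346,-0.123],[-1.257,0,0]],
    [0.45,[0.0,0.389,-0.138],[-1.414,0,0]],
    [0.45,[0.0,0.433,-0.153],[-1.571,0,0]],
    [0.45,[0.0,0.476,-0.169],[-1.728,0,0]],
    [0.45,[0.0,0.519,-0.184],[-1.885,0,0]],
    [0.45,[0.0,0.519,-0.184],[-1.885,0,0]],
    [0.45,[0.0,0.519,-0.184],[-1.885,0,0]],
    [0.45,[0.0,0.519,-0.184],[-1.885,0,0]]
  ]
}}

```text
t: 3.65
ee_pos: [0.5746, 0.3039, 0.3385]
tool_rot: [-0.457, 0.54, 0.457, 0.539]
contact_force: [0.4, 0.0, -0.6]
width: 0.45
```

```bash
python3 - <<'E'
from h import *
c=cap('wrist','w1'); s=manip.sense(); print(s['ee_pos'],s['joint_pos'].round(3),R.from_quat(s['tool_rot']).as_matrix().round(4))
P=cloud(c); grips(P)
E
```

```text
[0.57455558 0.30416648 0.33856949] [-0.014  0.598 -0.866  1.38   0.453  1.368  0.522] [[-9.000e-04 -9.864e-01  1.646e-01]
 [-2.000e-04  1.646e-01  9.864e-01]
 [-1.000e+00  8.000e-04 -3.000e-04]]
grip 401 [0.5591 0.237  0.1376] [0.5597 0.2365 0.1364]
grip 371 [0.5708 0.3075 0.1378] [0.5712 0.3074 0.1372]
grip 406 [0.5823 0.378  0.1377] [0.5831 0.378  0.1365]
```

View pics/w1.png

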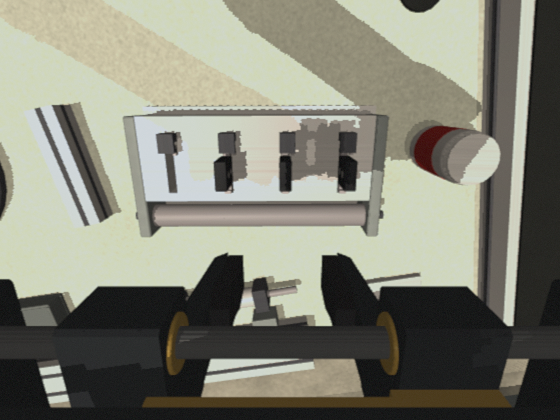

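The wrist view shows knives 2, 3 and 4 at columns 223, 286 and 347, with pocket 1 empty at 170. All cameras agree, so I descend on knife_2 and grip it.

{"api": "arm_command", "payload": {
  "steps": [
    [0.45,[0.03,0.002,-0.035],[0,0,0]],
    [0.45,[0.06,0.004,-0.069],[0,0,0]],
    [0.45,[0.11,0.004,-0.069],[0,0,0]],
    [0.45,[0.16,0.004,-0.069],[0,0,0]],
    [0.45,[0.18,0.004,-0.069],[0,0,0]],
    [0.45,[0.2,0.004,-0.069],[0,0,0]],
    [0.45,[0.215,0.004,-0.069],[0,0,0]],
    [0.45,[0.225,0.004,-0.069],[0,0,0]],
    [0.45,[0.233,0.004,-0.069],[0,0,0]],
    [0.45,[0.233,0.004,-0.069],[0,0,0]],
    [0.15,[0.233,0.004,-0.069],[0,0,0]],
    [0.05,[0.233,0.004,-0.069],[0,0,0]],
    [0.0,[0.233,0.004,-0.069],[0,0,0]],
    [0.0,[0.233,0.004,-0.069],[0,0,0]],
    [0.0,[0.233,0.004,-0.069],[0,0,0]]
  ],
  "grip_force": 45
}}

```text
t: 5.58
ee_pos: [0.5593, 0.2368, 0.1059]
tool_rot: [-0.457, 0.54, 0.457, 0.539]
contact_force: [0.3, -0.5, 2.3]
width: 0.156
```

{"api": "arm_command", "payload": {
  "steps": [
    [0.0,[0.002,0,0],[0,0,0]],
    [0.0,[0.004,0,0],[0,0,0]],
    [0.0,[0.006,0,0],[0,0,0]],
    [0.0,[0.008,0,0],[0,0,0]],
    [0.0,[0.008,0,0],[0,0,0]],
    [0.0,[0.008,0,0],[0,0,0]]
  ]
}}

```text
t: 6.32
ee_pos: [0.5595, 0.2369, 0.0994]
tool_rot: [-0.457, 0.54, 0.457, 0.54]
contact_force: [-3.4, -3.2, 16.2]
width: 0.155
```

```bash
python3 - <<'E'
from h import *
s=manip.sense(); print(s['ee_pos'],s['contact_force'])
c=cap('wrist','w2'); P=cloud(c); cv2.imwrite('pics/w2c.png',cv2.resize(c['image'][100:420,80:500],None,fx=1.5,fy=1.5))
E
```

```text
[0.55953876 0.23691014 0.09937565] [-3.38171269 -3.17158242 16.17295479]
```

View pics/w2c.png

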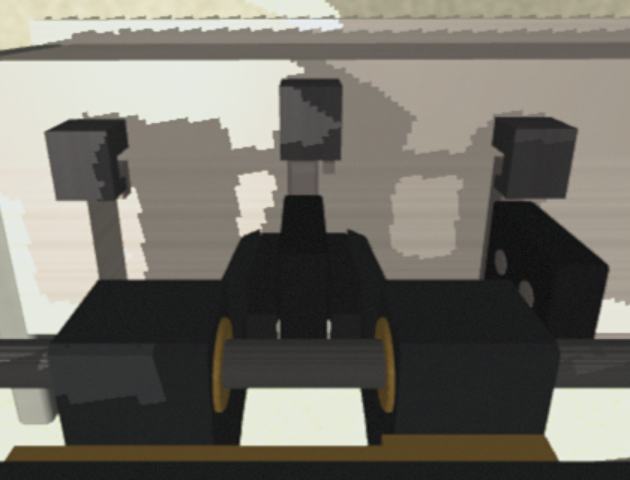

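The middle catch (crop (310,120)) has sprung back compared with its neighbours. Drawing straight up.

{"api": "arm_command", "payload": {
  "steps": [
    [0.0,[-0.005,0,0],[0,0,0]],
    [0.0,[-0.012,0,0],[0,0,0]],
    [0.0,[-0.02,0,0],[0,0,0]],
    [0.0,[-0.03,0,0],[0,0,0]],
    [0.0,[-0.045,0,0],[0,0,0]],
    [0.0,[-0.065,0,0],[0,0,0]],
    [0.0,[-0.09,0,0],[0,0,0]],
    [0.0,[-0.115,0,0],[0,0,0]],
    [0.0,[-0.14,0,0],[0,0,0]],
    [0.0,[-0.165,0,0],[0,0,0]],
    [0.0,[-0.18,0,0],[0,0,0]],
    [0.0,[-0.18,0,0],[0,0,0]]
  ]
}}

```text
t: 7.88
ee_pos: [0.5598, 0.2374, 0.2806]
tool_rot: [-0.457, 0.539, 0.456, 0.54]
contact_force: [0.4, -0.4, -2.5]
width: 0.156
```

```bash
python3 - <<'E'
from h import *
s=manip.sense(); print(s['ee_pos'],s['contact_force'],s['joint_pos'].round(3),s['width'])
a=cap('side','d1'); print(carrier(cloud(a),(.5035,-.2355)))
im=a['image'][60:260,180:400]; cv2.imwrite('pics/d1c.png',cv2.resize(im,None,fx=3,fy=3,interpolation=cv2.INTER_CUBIC))
# carrier-move for slots: tool shift + turn
r=R.from_quat(s['tool_rot']); C=np.array([.504,-.237])
for k,a in((2,147.3),(4,-32.7)):
    t=np.r_[C+.045*np.array([np.cos(np.radians(a)),np.sin(np.radians(a))]),s['ee_pos'][2]]
    print(k,t,r.inv().apply(t-s['ee_pos']).round(4))
y=r.as_matrix()[:,1]; print(np.degrees(np.arctan2(y[1],y[0])))
E
```

```text
[0.55983769 0.23735679 0.28060887] [ 0.39517942 -0.42557379 -2.46359714] [ 0.122  0.568 -0.87   1.575  0.457  1.21   0.571] 0.15588236135740247
(array([ 0.50265918, -0.23766418]), np.float64(0.0980854894826482), 72, array([ 0.39153211, -0.26153395]), np.float64(-167.87723457033974), np.float64(0.11366174662342096), 36)
2 [ 0.46613201 -0.21268919  0.28060887] [-3.000e-04  1.830e-02 -4.593e-01]
4 [ 0.54186799 -0.26131081  0.28060887] [-1.000e-04 -6.450e-02 -4.948e-01]
170.51363571465606
```

View pics/d1c.png

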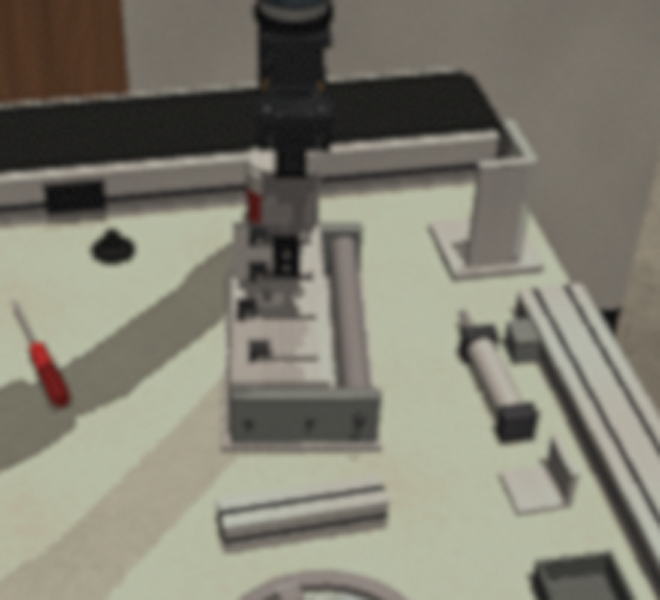

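{"api": "arm_command", "payload": {
  "steps": [
    [0,[0,0.002,-0.04],[0.035,0,0]],
    [0,[0,0.004,-0.085],[0.07,0,0]],
    [0,[0,0.006,-0.13],[0.11,0,0]],
    [0,[0,0.008,-0.175],[0.15,0,0]],
    [0,[0,0.01,-0.22],[0.19,0,0]],
    [0,[0,0.012,-0.265],[0.23,0,0]],
    [0,[0,0.014,-0.31],[0.27,0,0]],
    [0,[0,0.016,-0.355],[0.31,0,0]],
    [0,[0,0.017,-0.4],[0.35,0,0]],
    [0,[0,0.018,-0.44],[0.39,0,0]],
    [0,[0,0.018,-0.459],[0.405,0,0]],
    [0,[0,0.018,-0.459],[0.405,0,0]],
    [0,[0,0.018,-0.459],[0.405,0,0]]
  ]
}}

```text
t: 9.55
ee_pos: [0.4665, -0.2107, 0.2796]
tool_rot: [-0.34, 0.62, 0.34, 0.62]
contact_force: [-0.6, 1.0, -1.9]
width: 0.154
```

```bash
cat >> h.py <<'E'
def plan(C,xa,slot,z=None,rad=.045):
    """tool shift/turn from here to slot of carrier at C with x-axis angle xa (deg)"""
    s=manip.sense(); r=R.from_quat(s['tool_rot']); a=np.radians(xa+45+90*(slot-1))
    t=np.r_[np.array(C)+rad*np.array([np.cos(a),np.sin(a)]),s['ee_pos'][2] if z is None else z]
    y=r.as_matrix()[:,1]; d=np.degrees(a)-np.degrees(np.arctan2(y[1],y[0])); d=(d+90)%180-90
    print('slot',slot,'target',t.round(4),'shift',r.inv().apply(t-s['ee_pos']).round(4),'turn_x',-np.radians(d).round(4),'tilt',r.as_matrix()[:,0].round(4))
E
python3 - <<'E'
from h import *
s=manip.sense(); print(s['ee_pos'],s['joint_pos'].round(3),s['width'])
c=cap('wrist','w3'); P=cloud(c)
try: print(carrier(P,(.504,-.237)))
except Exception as e: print(e)
plan((.504,-.237),12.3,2)
E
```

```text
[ 0.46648375 -0.21071929  0.27956633] [ 0.954  0.346 -0.76   1.822  0.268  1.078  1.099] 0.15359121168416512
(array([ 0.50348779, -0.23621659]), np.float64(0.09914367244751031), 57, array([ 0.39248497, -0.26014999]), np.float64(-167.8326756252797), np.float64(0.11355366003843738), 299)
slot 2 target [ 0.4661 -0.2127  0.2797] shift [-0.     -0.0007 -0.0019] turn_x 0.0036 tilt [ 1.e-03  1.e-04 -1.e+00]
```

View pics/w3.png

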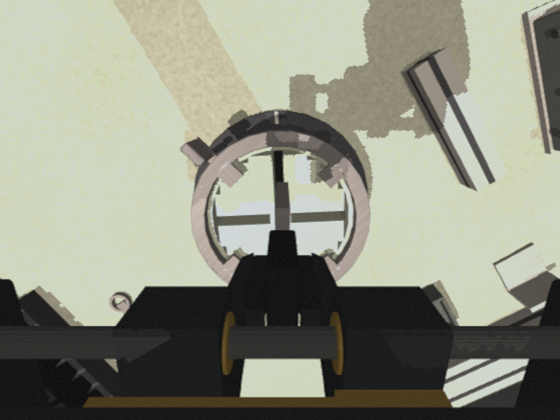

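Knife plate and slot 2 line up (columns 281 and 279). Correcting by −2 mm in tool z and lowering into the slot mouth.

{"api": "arm_command", "payload": {
  "steps": [
    [0,[0.03,0,-0.002],[0.003,0,0]],
    [0,[0.06,0,-0.002],[0.003,0,0]],
    [0,[0.085,0,-0.002],[0.003,0,0]],
    [0,[0.1,0,-0.002],[0.003,0,0]],
    [0,[0.108,0,-0.002],[0.003,0,0]],
    [0,[0.114,0,-0.002],[0.003,0,0]],
    [0,[0.12,0,-0.002],[0.003,0,0]],
    [0,[0.126,0,-0.002],[0.003,0,0]],
    [0,[0.132,0,-0.002],[0.003,0,0]],
    [0,[0.138,0,-0.002],[0.003,0,0]],
    [0,[0.138,0,-0.002],[0.003,0,0]]
  ]
}}

```text
t: 10.98
ee_pos: [0.4656, -0.2133, 0.1416]
tool_rot: [-0.34, 0.62, 0.339, 0.621]
contact_force: [0.7, -2.3, -2.7]
width: 0.156
```

No vertical contact force; the edge is about 20 mm into the slot. Continuing to the floor.

{"api": "arm_command", "payload": {
  "steps": [
    [0,[0.008,0,0.0005],[0,0,0]],
    [0,[0.016,0,0.0005],[0,0,0]],
    [0,[0.024,0,0.0005],[0,0,0]],
    [0,[0.031,0,0.0005],[0,0,0]],
    [0,[0.037,0,0.0005],[0,0,0]],
    [0,[0.041,0,0.0005],[0,0,0]],
    [0,[0.044,0,0.0005],[0,0,0]],
    [0,[0.046,0,0.0005],[0,0,0]],
    [0,[0.048,0,0.0005],[0,0,0]],
    [0,[0.048,0,0.0005],[0,0,0]]
  ]
}}

```text
t: 12.22
ee_pos: [0.4658, -0.2135, 0.0953]
tool_rot: [-0.34, 0.621, 0.338, 0.62]
contact_force: [-9.9, -2.7, 25.1]
width: 0.156
```

Force of 25 N at z = 0.0953, the expected floor height. Release and rise.

{"api": "arm_command", "payload": {
  "steps": [
    [0,[-0.001,0,0],[0,0,0]],
    [0.3,[-0.001,0,0],[0,0,0]],
    [0.3,[-0.001,0,0],[0,0,0]],
    [0.3,[-0.001,0,0],[0,0,0]],
    [0.3,[-0.01,0,0],[0,0,0]],
    [0.3,[-0.03,0,0],[0,0,0]],
    [0.3,[-0.06,0,0],[0,0,0]],
    [0.4,[-0.1,0,0],[0,0,0]],
    [0.45,[-0.15,0,0],[0,0,0]],
    [0.45,[-0.19,0,0],[0,0,0]],
    [0.45,[-0.19,0,0],[0,0,0]]
  ]
}}

```text
t: 13.6
ee_pos: [0.4677, -0.2131, 0.2896]
tool_rot: [-0.342, 0.62, 0.336, 0.621]
contact_force: [-0.1, 0.7, -0.4]
width: 0.446
```

```bash
cat >> h.py <<'E'
def home(P,C,rad=.045):
    "grip tops of knives in the carrier"
    p=P[np.isfinite(P[...,2])]; q=p[(np.hypot(*(p[:,:2]-C).T)<.075)&(p[:,2]>.1)&(p[:,2]<.16)]
    for k in range(4):
        a=np.radians(12.3+45+90*k); u=np.array([np.cos(a),np.sin(a)]); d=(q[:,:2]-C); s=(d@u>.015)&(abs(d@[-u[1],u[0]])<.02)
        if s.sum()>5: e=q[s]; e=e[e[:,2]>np.percentile(e[:,2],80)-.004]; dd=e[:,:2]-C; print('slot',k+1,'top',np.percentile(q[s][:,2],[50,90,98]).round(4),'radial',(dd@u).min().round(4),(dd@u).max().round(4),'tang',(dd@[-u[1],u[0]]).mean().round(4))
def goto(t,ang_z):
    s=manip.sense(); r=R.from_quat(s['tool_rot']); z=r.as_matrix()[:,2]; d=(ang_z-np.degrees(np.arctan2(z[1],z[0]))+180)%360-180
    print('shift',r.inv().apply(np.array(t)-s['ee_pos']).round(4),'turn_x',-np.radians(d).round(4),'at',s['ee_pos'].round(4),'j',s['joint_pos'].round(2))
E
python3 - <<'E'
from h import *
c=cap('wrist','w4'); P=cloud(c); r=carrier(P,(.504,-.237)); print(r); home(P,r[0])
d=cap('side','d4'); P=cloud(d); r=carrier(P,(.504,-.237)); print(r); home(P,r[0])
goto((.571,.3075,.26),80.5)
E
```

```text
(array([ 0.50300411, -0.23591535]), np.float64(0.0987511158542907), 72, array([ 0.3927811 , -0.26017546]), np.float64(-167.587105659069), np.float64(0.11286126621683859), 287)
slot 2 top [0.1273 0.1283 0.1288] radial 0.0278 0.0619 tang 0.0038
(array([ 0.50257382, -0.23779839]), np.float64(0.09811362299362184), 72, array([ 0.39135449, -0.26201394]), np.float64(-167.7168096172988), np.float64(0.11382501529040215), 41)
slot 2 top [0.1226 0.1274 0.1288] radial 0.0296 0.0632 tang 0.0036
shift [0.0238 0.1925 0.4949] turn_x -0.4048 at [ 0.4656 -0.2128  0.2859] j [ 0.96  0.34 -0.77  1.81  0.27  1.09  1.1 ]
```

Knife_2's grip top reads 127 mm, so it's home. On to knife_3.

{"api": "arm_command", "payload": {
  "steps": [
    [0.45,[0,0.017,0.045],[-0.035,0,0]],
    [0.45,[0,0.034,0.09],[-0.07,0,0]],
    [0.45,[0,0.052,0.135],[-0.11,0,0]],
    [0.45,[0,0.07,0.18],[-0.15,0,0]],
    [0.45,[0,0.088,0.225],[-0.19,0,0]],
    [0.45,[0,0.105,0.27],[-0.23,0,0]],
    [0.45,[0,0.123,0.315],[-0.27,0,0]],
    [0.45,[0.005,0.14,0.36],[-0.31,0,0]],
    [0.45,[0.01,0.158,0.405],[-0.35,0,0]],
    [0.45,[0.02,0.175,0.45],[-0.39,0,0]],
    [0.45,[0.024,0.192,0.495],[-0.405,0,0]],
    [0.45,[0.024,0.192,0.495],[-0.405,0,0]],
    [0.45,[0.024,0.192,0.495],[-0.405,0,0]],
    [0.45,[0.024,0.192,0.495],[-0.405,0,0]]
  ]
}}

```text
t: 15.45
ee_pos: [0.5718, 0.3056, 0.2595]
tool_rot: [-0.458, 0.541, 0.455, 0.539]
contact_force: [0.1, -0.7, 0.0]
width: 0.447
```

```bash
python3 - <<'E'
from h import *
c=cap('wrist','w5'); grips(cloud(c)); goto((.571,.3075,.105),80.5); print(R.from_quat(manip.sense()['tool_rot']).as_matrix().round(4))
E
```

```text
grip 613 [0.5704 0.3073 0.1378] [0.571  0.3072 0.1365]
grip 637 [0.5816 0.3778 0.1377] [0.5824 0.3782 0.1364]
shift [0.1547 0.0014 0.0025] turn_x -0.0018 at [0.5718 0.3056 0.2597] j [-0.02  0.66 -0.85  1.48  0.52  1.23  0.46]
[[ 6.000e-04 -9.860e-01  1.669e-01]
 [-5.400e-03  1.669e-01  9.860e-01]
 [-1.000e+00 -1.500e-03 -5.200e-03]]
```

{"api": "arm_command", "payload": {
  "steps": [
    [0.45,[0.04,0.001,0.002],[-0.002,-0.005,0]],
    [0.45,[0.08,0.001,0.002],[-0.002,-0.005,0]],
    [0.45,[0.1,0.001,0.002],[-0.002,-0.005,0]],
    [0.45,[0.12,0.001,0.002],[-0.002,-0.005,0]],
    [0.45,[0.135,0.001,0.002],[-0.002,-0.005,0]],
    [0.45,[0.146,0.001,0.002],[-0.002,-0.005,0]],
    [0.45,[0.155,0.001,0.002],[-0.002,-0.005,0]],
    [0.45,[0.155,0.001,0.002],[-0.002,-0.005,0]],
    [0.15,[0.155,0.001,0.002],[-0.002,-0.005,0]],
    [0.05,[0.155,0.001,0.002],[-0.002,-0.005,0]],
    [0.0,[0.155,0.001,0.002],[-0.002,-0.005,0]],
    [0.0,[0.155,0.001,0.002],[-0.002,-0.005,0]],
    [0.0,[0.155,0.001,0.002],[-0.002,-0.005,0]]
  ]
}}

```text
t: 17.12
ee_pos: [0.5716, 0.3073, 0.1051]
tool_rot: [-0.457, 0.539, 0.456, 0.54]
contact_force: [0.8, 0.1, 1.2]
width: 0.156
```

{"api": "arm_command", "payload": {
  "steps": [
    [0.0,[0.002,0,0],[0,0,0]],
    [0.0,[0.004,0,0],[0,0,0]],
    [0.0,[0.006,0,0],[0,0,0]],
    [0.0,[0.008,0,0],[0,0,0]],
    [0.0,[0.008,0,0],[0,0,0]],
    [0.0,[0.008,0,0],[0,0,0]]
  ]
}}

```text
t: 17.88
ee_pos: [0.5719, 0.3075, 0.0986]
tool_rot: [-0.458, 0.539, 0.456, 0.541]
contact_force: [-2.4, -2.2, 12.0]
width: 0.154
```

{"api": "arm_command", "payload": {
  "steps": [
    [0.0,[-0.005,0,0],[0,0,0]],
    [0.0,[-0.011,0,0],[0,0,0]],
    [0.0,[-0.017,0,0],[0,0,0]],
    [0.0,[-0.022,0,0],[0,0,0]],
    [0.0,[-0.022,0,0],[0,0,0]]
  ]
}}

```text
t: 18.5
ee_pos: [0.5719, 0.3075, 0.121]
tool_rot: [-0.458, 0.539, 0.456, 0.541]
contact_force: [-0.4, -0.5, 3.0]
width: 0.159
```

{"api": "arm_command", "payload": {
  "steps": [
    [0.0,[-0.012,0,0],[0,0,0]],
    [0.0,[-0.025,0,0],[0,0,0]],
    [0.0,[-0.045,0,0],[0,0,0]],
    [0.0,[-0.07,0,0],[0,0,0]],
    [0.0,[-0.095,0,0],[0,0,0]],
    [0.0,[-0.12,0,0],[0,0,0]],
    [0.0,[-0.145,0,0],[0,0,0]],
    [0.0,[-0.16,0,0],[0,0,0]],
    [0.0,[-0.16,0,0],[0,0,0]]
  ]
}}

```text
t: 19.62
ee_pos: [0.5717, 0.3079, 0.2824]
tool_rot: [-0.458, 0.538, 0.456, 0.541]
contact_force: [0.5, -0.3, -2.2]
width: 0.159
```

```bash
python3 - <<'E'
from h import *
for n in('side','scene'): 
    P=cloud(cap(n,n+'6')); r=carrier(P,(.504,-.237)); print(r[0],r[4],r[5]); home(P,r[0])
plan((.5036,-.2365),12.3,4); print(manip.sense()['width'])
E
```

```text
[ 0.50244553 -0.23742599] -167.71572232014648 0.11419809371000694
slot 2 top [0.1225 0.1275 0.1294] radial 0.0288 0.0631 tang 0.0032
[ 0.50421198 -0.23278122] -167.34044059061077 0.1138259888946038
slot 2 top [0.1179 0.1267 0.1275] radial 0.0297 0.0631 tang 0.003
slot 4 target [ 0.5415 -0.2608  0.2803] shift [ 3.00e-04 -6.46e-02 -5.65e-01] turn_x 0.4048 tilt [ 2.6e-03 -7.0e-04 -1.0e+00]
0.1545268553334095
```

{"api": "arm_command", "payload": {
  "steps": [
    [0,[0,-0.005,-0.04],[0.03,0,0]],
    [0,[0,-0.01,-0.09],[0.06,0,0]],
    [0,[0,-0.016,-0.14],[0.1,0,0]],
    [0,[0,-0.022,-0.19],[0.14,0,0]],
    [0,[0,-0.028,-0.24],[0.18,0,0]],
    [0,[0,-0.034,-0.29],[0.21,0,0]],
    [0,[0,-0.04,-0.34],[0.25,0,0]],
    [0,[0,-0.045,-0.39],[0.28,0,0]],
    [0,[0,-0.05,-0.44],[0.32,0,0]],
    [0,[0,-0.055,-0.49],[0.35,0,0]],
    [0,[0,-0.061,-0.535],[0.385,0,0]],
    [0,[0,-0.065,-0.565],[0.405,0,0]],
    [0,[0,-0.065,-0.565],[0.405,0,0]],
    [0,[0,-0.065,-0.565],[0.405,0,0]]
  ]
}}

```text
t: 21.48
ee_pos: [0.5422, -0.2589, 0.2804]
tool_rot: [-0.34, 0.619, 0.34, 0.621]
contact_force: [-0.3, 1.2, -1.3]
width: 0.156
```

```bash
python3 - <<'E'
from h import *
c=cap('wrist','w6');P=cloud(c); r=carrier(P,(.504,-.237)); print(r[0],r[4],r[5],r[2]); home(P,r[0]) 
plan((.5036,-.2365),12.3,4); print(manip.sense()['width'],manip.sense()['joint_pos'].round(2))
E
```

```text
[ 0.50361633 -0.23642994] -167.64327755988793 0.11298164197958041 71
slot 2 top [0.1274 0.1283 0.1288] radial 0.0296 0.0627 tang 0.0027
slot 4 target [ 0.5415 -0.2608  0.2806] shift [-0.     -0.0005 -0.0024] turn_x 0.0031 tilt [ 2.6e-03  6.0e-04 -1.0e+00]
0.1545813662055752 [ 0.9   0.52 -0.75  1.6   0.37  1.17  1.07]
```

View pics/w6.png

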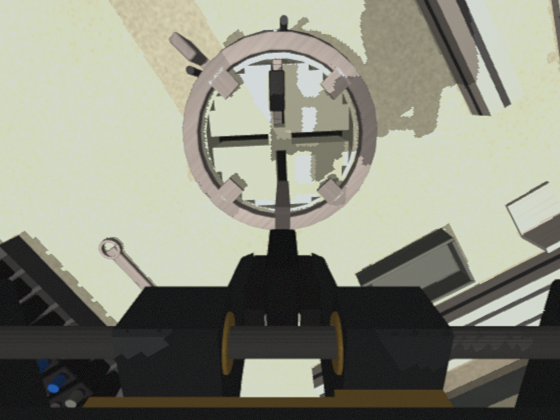

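Knife_2 is seated (277,90). The held knife (282,205) is in line with slot 4 (281,165).

{"api": "arm_command", "payload": {
  "steps": [
    [0,[0.03,-0.0005,-0.0022],[0.003,0,0]],
    [0,[0.06,-0.0005,-0.0022],[0.003,0,0]],
    [0,[0.085,-0.0005,-0.0022],[0.003,0,0]],
    [0,[0.1,-0.0005,-0.0022],[0.003,0,0]],
    [0,[0.108,-0.0005,-0.0022],[0.003,0,0]],
    [0,[0.114,-0.0005,-0.0022],[0.003,0,0]],
    [0,[0.12,-0.0005,-0.0022],[0.003,0,0]],
    [0,[0.126,-0.0005,-0.0022],[0.003,0,0]],
    [0,[0.132,-0.0005,-0.0022],[0.003,0,0]],
    [0,[0.138,-0.0005,-0.0022],[0.003,0,0]],
    [0,[0.138,-0.0005,-0.0022],[0.003,0,0]]
  ]
}}

```text
t: 22.9
ee_pos: [0.5422, -0.2602, 0.1422]
tool_rot: [-0.339, 0.619, 0.339, 0.622]
contact_force: [0.7, 0.4, -3.0]
width: 0.156
```

{"api": "arm_command", "payload": {
  "steps": [
    [0,[0.008,0,0],[0,0,0]],
    [0,[0.016,0,0],[0,0,0]],
    [0,[0.024,0,0],[0,0,0]],
    [0,[0.031,0,0],[0,0,0]],
    [0,[0.037,0,0],[0,0,0]],
    [0,[0.041,0,0],[0,0,0]],
    [0,[0.044,0,0],[0,0,0]],
    [0,[0.046,0,0],[0,0,0]],
    [0,[0.048,0,0],[0,0,0]],
    [0,[0.048,0,0],[0,0,0]]
  ]
}}

```text
t: 24.15
ee_pos: [0.5429, -0.2602, 0.0947]
tool_rot: [-0.34, 0.619, 0.339, 0.622]
contact_force: [2.6, 1.0, 2.1]
width: 0.156
```

{"api": "arm_command", "payload": {
  "steps": [
    [0,[0.001,0,0],[0,0,0]],
    [0,[0.002,0,0],[0,0,0]],
    [0,[0.002,0,0],[0,0,0]],
    [0,[0.0,0,0],[0,0,0]],
    [0.3,[0,0,0],[0,0,0]],
    [0.3,[0,0,0],[0,0,0]],
    [0.3,[0,0,0],[0,0,0]],
    [0.3,[-0.01,0,0],[0,0,0]],
    [0.3,[-0.03,0,0],[0,0,0]],
    [0.3,[-0.06,0,0],[0,0,0]],
    [0.4,[-0.1,0,0],[0,0,0]],
    [0.45,[-0.15,0,0],[0,0,0]],
    [0.45,[-0.185,0,0],[0,0,0]],
    [0.45,[-0.185,0,0],[0,0,0]]
  ]
}}

```text
t: 25.9
ee_pos: [0.544, -0.2606, 0.2842]
tool_rot: [-0.342, 0.618, 0.337, 0.623]
contact_force: [-0.4, 0.3, -0.1]
width: 0.447
```

```bash
python3 - <<'E'
from h import *
c=cap('wrist','w7');P=cloud(c); r=carrier(P,(.504,-.237)); print(r[0],r[4]); home(P,r[0]) 
P=cloud(cap('scene','s7')); r=carrier(P,(.504,-.237)); print(r[0],r[4]);home(P,r[0])
P=cloud(cap('side','d7')); r=carrier(P,(.504,-.237)); print(r[0],r[4]);home(P,r[0])
goto((.5825,.378,.26),80.5); print(R.from_quat(manip.sense()['tool_rot']).as_matrix().round(4))
E
```

```text
[ 0.50365683 -0.23646061] -167.60069106837176
slot 2 top [0.1273 0.1283 0.1288] radial 0.0294 0.0626 tang 0.0021
slot 4 top [0.1274 0.1283 0.1289] radial 0.0293 0.0625 tang 0.0024
[ 0.50415718 -0.23371436] -167.86696842674115
slot 2 top [0.1175 0.1268 0.128 ] radial 0.0291 0.0624 tang 0.0019
slot 4 top [0.1171 0.127  0.1286] radial 0.0292 0.0617 tang 0.0036
[ 0.50276297 -0.23764999] -167.69845385640613
slot 2 top [0.1211 0.1272 0.1283] radial 0.0292 0.0638 tang 0.002
slot 4 top [0.1213 0.1279 0.1293] radial 0.0288 0.0623 tang 0.0026
shift [0.02   0.3101 0.5595] turn_x -0.4044 at [ 0.5415 -0.2604  0.2793] j [ 0.91  0.52 -0.75  1.6   0.37  1.17  1.07]
[[ 3.000e-03 -8.418e-01  5.398e-01]
 [ 8.000e-04  5.398e-01  8.418e-01]
 [-1.000e+00 -2.100e-03  2.300e-03]]
```

{"api": "arm_command", "payload": {
  "steps": [
    [0.45,[0,0.022,0.04],[-0.03,0,0]],
    [0.45,[0,0.045,0.08],[-0.06,0,0]],
    [0.45,[0,0.067,0.12],[-0.09,0,0]],
    [0.45,[0,0.09,0.16],[-0.12,0,0]],
    [0.45,[0,0.112,0.2],[-0.15,0,0]],
    [0.45,[0,0.134,0.24],[-0.18,0,0]],
    [0.45,[0,0.156,0.28],[-0.21,0,0]],
    [0.45,[0,0.178,0.32],[-0.24,0,0]],
    [0.45,[0,0.2,0.36],[-0.27,0,0]],
    [0.45,[0,0.222,0.4],[-0.3,0,0]],
    [0.45,[0.005,0.244,0.44],[-0.33,0,0]],
    [0.45,[0.01,0.266,0.48],[-0.36,0,0]],
    [0.45,[0.015,0.288,0.52],[-0.385,0,0]],
    [0.45,[0.02,0.31,0.56],[-0.405,0,0]],
    [0.45,[0.02,0.31,0.56],[-0.405,0,0]],
    [0.45,[0.02,0.31,0.56],[-0.405,0,0]],
    [0.45,[0.02,0.31,0.56],[-0.405,0,0]]
  ]
}}

```text
t: 28.18
ee_pos: [0.5836, 0.3766, 0.2597]
tool_rot: [-0.457, 0.539, 0.456, 0.541]
contact_force: [-0.2, -0.5, -0.4]
width: 0.454
```

```bash
python3 - <<'E'
from h import *
c=cap('wrist','w8'); grips(cloud(c)); goto((.5825,.378,.105),80.5); print(R.from_quat(manip.sense()['tool_rot']).as_matrix().round(4))
E
```

```text
grip 602 [0.5819 0.3783 0.1378] [0.5825 0.3782 0.1373]
shift [0.1549 0.0018 0.0011] turn_x -0.0015 at [0.5836 0.3767 0.2599] j [-0.15  0.74 -0.84  1.35  0.55  1.29  0.4 ]
[[ 3.200e-03 -9.860e-01  1.665e-01]
 [-2.000e-04  1.665e-01  9.860e-01]
 [-1.000e+00 -3.200e-03  3.000e-04]]
```

{"api": "arm_command", "payload": {
  "steps": [
    [0.45,[0.04,0.0018,0.0012],[-0.002,0,0.003]],
    [0.45,[0.08,0.0018,0.0012],[-0.002,0,0.003]],
    [0.45,[0.1,0.0018,0.0012],[-0.002,0,0.003]],
    [0.45,[0.12,0.0018,0.0012],[-0.002,0,0.003]],
    [0.45,[0.135,0.0018,0.0012],[-0.002,0,0.003]],
    [0.45,[0.146,0.0018,0.0012],[-0.002,0,0.003]],
    [0.45,[0.155,0.0018,0.0012],[-0.002,0,0.003]],
    [0.45,[0.155,0.0018,0.0012],[-0.002,0,0.003]],
    [0.15,[0.155,0.0018,0.0012],[-0.002,0,0.003]],
    [0.05,[0.155,0.0018,0.0012],[-0.002,0,0.003]],
    [0.0,[0.155,0.0018,0.0012],[-0.002,0,0.003]],
    [0.0,[0.155,0.0018,0.0012],[-0.002,0,0.003]],
    [0.0,[0.155,0.0018,0.0012],[-0.002,0,0.003]]
  ]
}}

```text
t: 29.85
ee_pos: [0.5828, 0.3784, 0.1053]
tool_rot: [-0.457, 0.539, 0.457, 0.54]
contact_force: [1.0, 0.4, 2.0]
width: 0.159
```

{"api": "arm_command", "payload": {
  "steps": [
    [0.0,[0.002,0,0],[0,0,0]],
    [0.0,[0.004,0,0],[0,0,0]],
    [0.0,[0.006,0,0],[0,0,0]],
    [0.0,[0.008,0,0],[0,0,0]],
    [0.0,[0.008,0,0],[0,0,0]],
    [0.0,[0.008,0,0],[0,0,0]]
  ]
}}

```text
t: 30.6
ee_pos: [0.5831, 0.3787, 0.0989]
tool_rot: [-0.457, 0.539, 0.457, 0.54]
contact_force: [-1.7, -1.9, 11.7]
width: 0.147
```

{"api": "arm_command", "payload": {
  "steps": [
    [0.0,[-0.005,0,0],[0,0,0]],
    [0.0,[-0.011,0,0],[0,0,0]],
    [0.0,[-0.017,0,0],[0,0,0]],
    [0.0,[-0.022,0,0],[0,0,0]],
    [0.0,[-0.022,0,0],[0,0,0]]
  ]
}}

```text
t: 31.22
ee_pos: [0.5831, 0.3786, 0.1213]
tool_rot: [-0.457, 0.539, 0.457, 0.54]
contact_force: [-0.3, -0.7, 2.3]
width: 0.155
```

{"api": "arm_command", "payload": {
  "steps": [
    [0.0,[-0.012,0,0],[0,0,0]],
    [0.0,[-0.025,0,0],[0,0,0]],
    [0.0,[-0.045,0,0],[0,0,0]],
    [0.0,[-0.07,0,0],[0,0,0]],
    [0.0,[-0.095,0,0],[0,0,0]],
    [0.0,[-0.12,0,0],[0,0,0]],
    [0.0,[-0.145,0,0],[0,0,0]],
    [0.0,[-0.16,0,0],[0,0,0]],
    [0.0,[-0.16,0,0],[0,0,0]]
  ]
}}

```text
t: 32.35
ee_pos: [0.583, 0.3789, 0.2827]
tool_rot: [-0.457, 0.538, 0.457, 0.541]
contact_force: [-0.0, 0.3, -1.9]
width: 0.155
```

```bash
python3 - <<'E'
from h import *
for n in('side','scene'): 
    P=cloud(cap(n,n+'9')); r=carrier(P,(.504,-.237)); print(r[0],r[4],r[5]); home(P,r[0])
for k in (1,3): plan((.5036,-.2365),12.3,k)
print(manip.sense()['width'],manip.sense()['joint_pos'].round(2))
E
```

```text
[ 0.50279689 -0.23772111] -167.8177999195805 0.1142718477912978
slot 2 top [0.1212 0.1281 0.1288] radial 0.03 0.0641 tang 0.0025
slot 4 top [0.1225 0.1276 0.1288] radial 0.0282 0.0624 tang 0.0019
[ 0.50417764 -0.2336205 ] -167.8004091250241 0.1133497540190345
slot 2 top [0.1174 0.1262 0.1273] radial 0.0296 0.0627 tang 0.002
slot 4 top [0.118  0.1269 0.1276] radial 0.0291 0.062 tang 0.0032
slot 1 target [ 0.5279 -0.1986  0.2805] shift [-2.000e-04 -4.120e-02 -5.779e-01] turn_x -1.1657 tilt [ 1.3e-03  2.0e-04 -1.0e+00]
slot 3 target [ 0.4793 -0.2744  0.2805] shift [-2.000e-04 -5.700e-03 -6.606e-01] turn_x -1.1657 tilt [ 1.3e-03  2.0e-04 -1.0e+00]
0.15658036032668995 [-0.15  0.72 -0.85  1.32  0.54  1.33  0.41]
```

{"api": "arm_command", "payload": {
  "steps": [
    [0,[0,-0.003,-0.04],[0.14,0,0]],
    [0,[0,-0.006,-0.08],[0.28,0,0]],
    [0,[0,-0.009,-0.12],[0.42,0,0]],
    [0,[0,-0.012,-0.16],[0.56,0,0]],
    [0,[0,-0.015,-0.2],[0.7,0,0]],
    [0,[0,-0.018,-0.24],[0.84,0,0]],
    [0,[0,-0.021,-0.28],[0.98,0,0]],
    [0,[0,-0.024,-0.32],[1.12,0,0]],
    [0,[0,-0.027,-0.37],[1.26,0,0]],
    [0,[0,-0.03,-0.42],[1.4,0,0]],
    [0,[0,-0.033,-0.47],[1.54,0,0]],
    [0,[0,-0.036,-0.51],[1.68,0,0]],
    [0,[0,-0.039,-0.55],[1.82,0,0]],
    [0,[0,-0.041,-0.578],[1.92,0,0]],
    [0,[0,-0.041,-0.578],[1.976,0,0]],
    [0,[0,-0.041,-0.578],[1.976,0,0]],
    [0,[0,-0.041,-0.578],[1.976,0,0]]
  ]
}}

```text
t: 34.58
ee_pos: [0.5275, -0.1981, 0.2798]
tool_rot: [0.199, 0.679, -0.198, 0.679]
contact_force: [0.2, -0.2, -1.4]
width: 0.155
```

```bash
python3 - <<'E'
from h import *
c=cap('wrist','w10');P=cloud(c); r=carrier(P,(.504,-.237)); print(r[0],r[4],r[5],r[2]); home(P,r[0]) 
plan((.5036,-.2365),12.3,1); print(manip.sense()['width'],manip.sense()['joint_pos'].round(2))
E
```

```text
[ 0.50408347 -0.23702505] -169.88345199192028 0.10271248267002266 57
slot 2 top [0.1263 0.1279 0.1285] radial 0.0291 0.0627 tang 0.0019
slot 4 top [0.1264 0.1279 0.1286] radial 0.0289 0.0629 tang 0.0028
slot 1 target [ 0.5279 -0.1986  0.28  ] shift [-0.     -0.0003  0.0005] turn_x 0.0019 tilt [ 6.e-04  5.e-04 -1.e+00]
0.15338221845338576 [ 0.59  0.38 -0.41  1.71  0.16  1.09 -0.43]
```

View pics/w10.png

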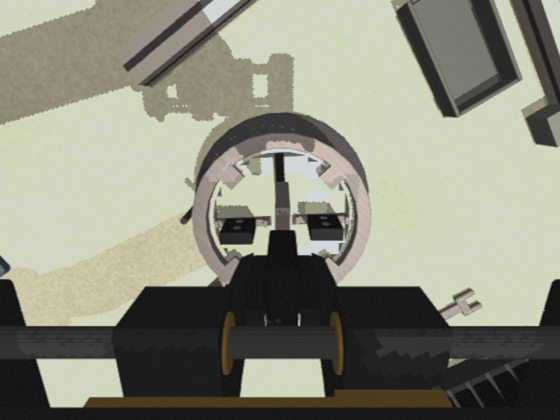

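Knives sit in slots 2 and 4 (columns 237 and 325). The held knife is in line with slot 1 (columns 281 and 280).

{"api": "arm_command", "payload": {
  "steps": [
    [0,[0.03,0,0.0005],[0.002,0,0]],
    [0,[0.06,0,0.0005],[0.002,0,0]],
    [0,[0.085,0,0.0005],[0.002,0,0]],
    [0,[0.1,0,0.0005],[0.002,0,0]],
    [0,[0.108,0,0.0005],[0.002,0,0]],
    [0,[0.114,0,0.0005],[0.002,0,0]],
    [0,[0.12,0,0.0005],[0.002,0,0]],
    [0,[0.126,0,0.0005],[0.002,0,0]],
    [0,[0.132,0,0.0005],[0.002,0,0]],
    [0,[0.138,0,0.0005],[0.002,0,0]],
    [0,[0.138,0,0.0005],[0.002,0,0]]
  ]
}}

```text
t: 36.0
ee_pos: [0.5321, -0.2002, 0.1485]
tool_rot: [0.199, 0.675, -0.2, 0.682]
contact_force: [-7.4, 0.1, 38.7]
width: 0.162
```

{"api": "arm_command", "payload": {
  "steps": [
    [0,[0.008,0,0],[0,0,0]],
    [0,[0.016,0,0],[0,0,0]],
    [0,[0.024,0,0],[0,0,0]],
    [0,[0.031,0,0],[0,0,0]],
    [0,[0.037,0,0],[0,0,0]],
    [0,[0.041,0,0],[0,0,0]],
    [0,[0.044,0,0],[0,0,0]],
    [0,[0.046,0,0],[0,0,0]],
    [0,[0.048,0,0],[0,0,0]],
    [0,[0.048,0,0],[0,0,0]]
  ]
}}

```text
t: 37.25
ee_pos: [0.5579, -0.2114, 0.1236]
tool_rot: [0.198, 0.654, -0.203, 0.701]
contact_force: [3.8, -12.9, 115.3]
width: 0.353
```

Unexpected: 115 N, and the opening grew. I should have checked between those two calls. Easing off a little, then looking.

{"api": "arm_command", "payload": {
  "steps": [
    [0,[-0.004,0,0],[0,0,0]],
    [0,[-0.008,0,0],[0,0,0]],
    [0,[-0.008,0,0],[0,0,0]]
  ]
}}

```text
t: 37.62
ee_pos: [0.5547, -0.2084, 0.1327]
tool_rot: [0.198, 0.657, -0.202, 0.699]
contact_force: [-10.5, 8.7, 12.8]
width: 0.257
```

```bash
python3 - <<'E'
from h import *
s=manip.sense(); print(s['ee_pos'],s['contact_force'],s['width'],R.from_quat(s['tool_rot']).as_matrix().round(3),s['joint_pos'].round(3))
w=cap('wrist','w11'); a=cap('side','d11'); b=cap('scene','s11')
for P in(cloud(a),cloud(b)):
    try: r=carrier(P,(.504,-.237)); print(r); home(P,r[0])
    except Exception as e: print(e)
A=cv2.resize(a['image'][200:360,190:370],(400,356)); B=cv2.resize(b['image'][110:270,130:310],(400,356),interpolation=cv2.INTER_CUBIC)
W=cv2.resize(w['image'],(320,240)); 
cv2.imwrite('pics/c11.png',np.vstack([np.hstack([A,B]),np.hstack([W,np.zeros((240,480,3),np.uint8)])]))
E
```

```text
[ 0.55473936 -0.20840214  0.13270831] [-10.52753442   8.70315317  12.81464248] 0.25717861679057 [[ 0.056  0.543  0.838]
 [-0.023  0.84  -0.542]
 [-0.998  0.011  0.059]] [ 0.538  0.569 -0.344  1.813  0.284  0.747 -0.529]
(array([ 0.50929152, -0.2416131 ]), np.float64(0.09795912217545896), 68, array([ 0.39712363, -0.2581604 ]), np.float64(-171.60810556492598), np.float64(0.11338187351243331), 40)
slot 1 top [0.1425 0.1562 0.1579] radial 0.0325 0.0604 tang -0.0069
slot 2 top [0.1216 0.1274 0.1292] radial 0.0294 0.0641 tang -0.0003
slot 4 top [0.1226 0.1282 0.1301] radial 0.0165 0.0627 tang 0.0014
(array([ 0.51176487, -0.23594092]), np.float64(0.09623235242530397), 58, array([ 0.39558652, -0.25078178]), np.float64(-172.72034584693318), np.float64(0.11712241655613966), 0)
slot 1 top [0.1396 0.1578 0.1595] radial 0.0408 0.065 tang -0.0059
slot 2 top [0.1162 0.1267 0.1275] radial 0.0348 0.063 tang 0.0014
slot 4 top [0.1177 0.127  0.1282] radial 0.0338 0.0627 tang -0.0005
```

View pics/c11.png

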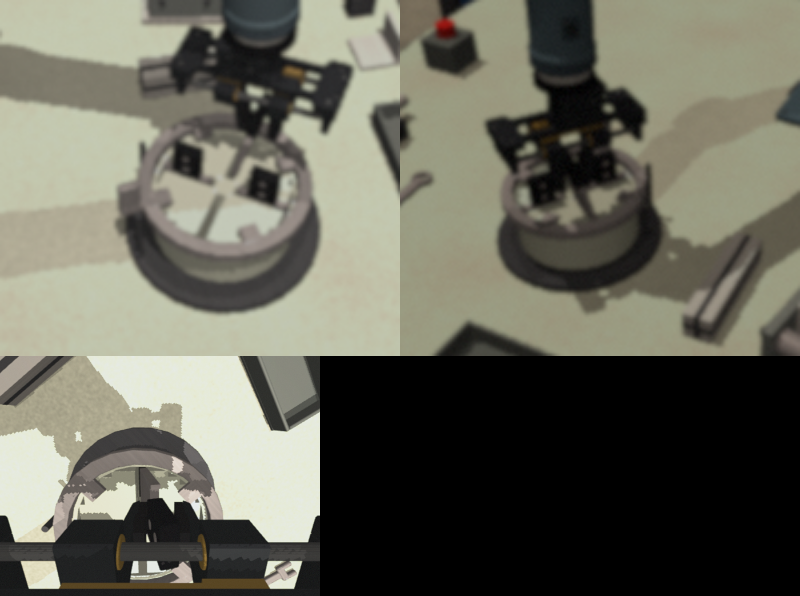

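```bash
python3 - <<'E'
from h import *
w=dict(np.load('pics/w11.npz')); d=dict(np.load('pics/d11.npz'))
A=cv2.resize(w['image'][110:390,100:400],(600,560),interpolation=cv2.INTER_CUBIC)
A=cv2.convertScaleAbs(A,alpha=1.8,beta=30)
cv2.imwrite('pics/c12.png',A)
P=cloud(w)
for v in range(200,300,12): print(v,[tuple((P[v,u]*1000).round().astype(int)) if np.isfinite(P[v,u,0]) else None for u in range(240,320,16)])
E
```

```text
200 [(np.int64(540), np.int64(-184), np.int64(42)), (np.int64(559), np.int64(-180), np.int64(93)), (np.int64(565), np.int64(-190), np.int64(76)), (np.int64(574), np.int64(-196), np.int64(75)), (np.int64(584), np.int64(-196), np.int64(95))]
212 [(np.int64(536), np.int64(-191), np.int64(47)), (np.int64(560), np.int64(-180), np.int64(118)), (np.int64(561), np.int64(-196), np.int64(79)), (np.int64(570), np.int64(-202), np.int64(78)), (np.int64(578), np.int64(-208), np.int64(78))]
224 [(np.int64(531), np.int64(-199), np.int64(50)), (np.int64(557), np.int64(-184), np.int64(122)), (np.int64(567), np.int64(-183), np.int64(139)), (np.int64(565), np.int64(-209), np.int64(79)), (np.int64(574), np.int64(-215), np.int64(78))]
236 [(np.int64(527), np.int64(-205), np.int64(54)), (np.int64(553), np.int64(-190), np.int64(120)), (np.int64(563), np.int64(-189), np.int64(137)), (np.int64(560), np.int64(-216), np.int64(78)), (np.int64(569), np.int64(-222), np.int64(78))]
248 [(np.int64(522), np.int64(-212), np.int64(57)), (np.int64(549), np.int64(-196), np.int64(121)), (np.int64(560), np.int64(-194), np.
[... 384 characters left out ...]
0), np.int64(152)), (np.int64(550), np.int64(-195), np.int64(150)), (np.int64(560), np.int64(-193), np.int64(163)), (np.int64(565), np.int64(-197), np.int64(162)), (np.int64(555), np.int64(-246), np.int64(78))]
284 [(np.int64(544), np.int64(-192), np.int64(158)), (np.int64(548), np.int64(-198), np.int64(155)), (np.int64(559), np.int64(-194), np.int64(170)), (np.int64(564), np.int64(-196), np.int64(172)), (np.int64(569), np.int64(-200), np.int64(172))]
296 [(np.int64(545), np.int64(-192), np.int64(169)), (np.int64(545), np.int64(-203), np.int64(154)), (np.int64(556), np.int64(-198), np.int64(170)), (np.int64(564), np.int64(-196), np.int64(181)), (np.int64(569), np.int64(-200), np.int64(180))]
```

View pics/c12.png

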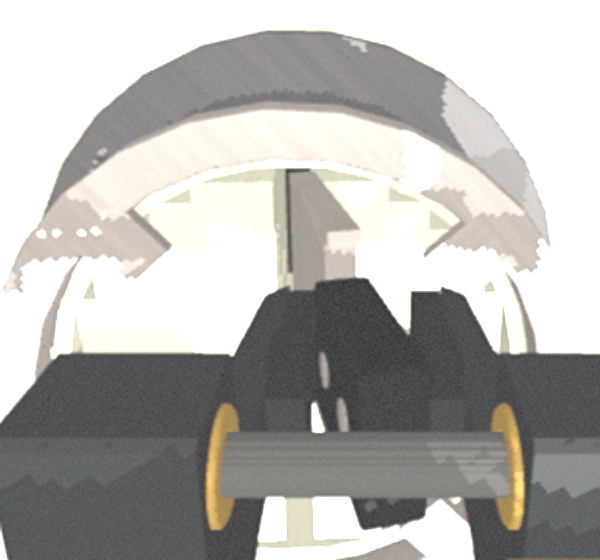

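The knife is leaning about 15° in the jaws. Its tip is only ~10 mm into the slot and its shoulder at z = 0.138. The knives' offsets and the slot tilt in w6 show that the slots lie about 3° counter-clockwise of what the tab angle implied, because the ring wasn't exactly at 0. I'll lift gently with a firmer grip so the flat pads square the knife up.

{"api": "arm_command", "payload": {
  "steps": [
    [0,[-0.003,0,0],[0,0,0]],
    [0,[-0.006,0,0],[0,0,0]],
    [0,[-0.01,0,0],[0,0,0]],
    [0,[-0.01,0,0],[0,0,0]]
  ],
  "grip_force": 60
}}

```text
t: 38.28
ee_pos: [0.5509, -0.2063, 0.1408]
tool_rot: [0.198, 0.66, -0.202, 0.696]
contact_force: [-5.7, 5.0, 0.2]
width: 0.154
```

The width is back to 0.154, so the knife is square in the jaws again. Lifting clear and looking.

{"api": "arm_command", "payload": {
  "steps": [
    [0,[-0.008,0,0],[0,0,0]],
    [0,[-0.02,0,0],[0,0,0]],
    [0,[-0.04,0,0],[0,0,0]],
    [0,[-0.065,0,0],[0,0,0]],
    [0,[-0.09,0,0],[0,0,0]],
    [0,[-0.12,0,0],[0,0,0]],
    [0,[-0.14,0,0],[0,0,0]],
    [0,[-0.14,0,0],[0,0,0]]
  ]
}}

```text
t: 39.28
ee_pos: [0.5458, -0.2041, 0.2834]
tool_rot: [0.198, 0.658, -0.202, 0.698]
contact_force: [-0.4, -0.5, -2.0]
width: 0.151
```

```bash
python3 - <<'E'
from h import *
s=manip.sense(); print(s['ee_pos'],s['contact_force'],s['width'],R.from_quat(s['tool_rot']).as_matrix().round(4).tolist(),s['joint_pos'].round(2))
w=cap('wrist','w13'); a=cap('side','d13'); b=cap('scene','s13')
for c in(w,a,b):
    P=cloud(c)
    try: r=carrier(P,(.509,-.24)); print(r[0],r[4],r[5]); home(P,r[0])
    except Exception as e: print(e)
A=cv2.resize(a['image'][150:350,190:370],(400,444),interpolation=cv2.INTER_CUBIC); W=cv2.resize(w['image'][40:320,140:420],(400,400),interpolation=cv2.INTER_CUBIC)
cv2.imwrite('pics/c13.png',np.hstack([A[:400],W]))
E
```

```text
[ 0.54577551 -0.20409233  0.28336567] [-0.39971508 -0.4660078  -2.01140081] 0.1510164674165206 [[0.0535, 0.5429, 0.8381], [-0.0223, 0.8397, -0.5426], [-0.9983, 0.0103, 0.057]] [ 0.59  0.37 -0.4   1.71  0.18  1.04 -0.45]
[ 0.52115246 -0.24686878] -177.5656164355284 0.10366092008507678
slot 2 top [0.1265 0.1279 0.1284] radial 0.0283 0.063 tang -0.0083
slot 4 top [0.1266 0.128  0.1285] radial 0.0287 0.0627 tang -0.0021
[ 0.5197643 -0.2474758] -175.61479782191768 0.1137735942659016
slot 2 top [0.1226 0.1277 0.1296] radial 0.029 0.062 tang -0.0074
slot 4 top [0.1218 0.1278 0.1291] radial 0.0284 0.0623 tang -0.0023
[ 0.52089394 -0.24318184] -175.70536096313742 0.11332990749840385
slot 2 top [0.1184 0.1261 0.1274] radial 0.0289 0.0621 tang -0.0078
slot 4 top [0.1185 0.1267 0.1288] radial 0.0301 0.0625 tang -0.0008
```

View pics/c13.png

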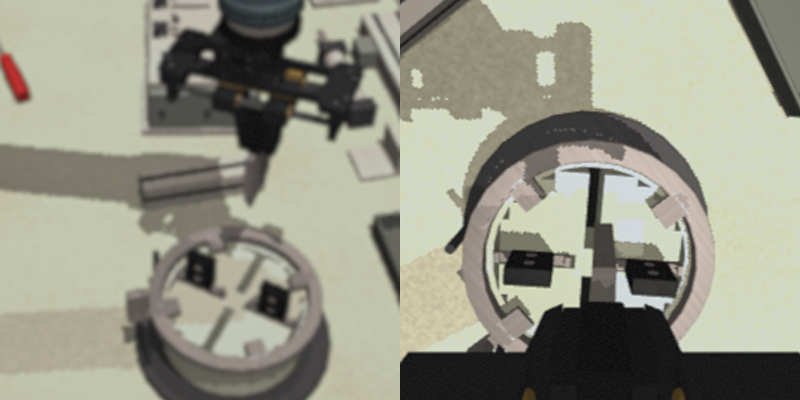

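The knife is held upright and square. The carrier was dragged to about (0.5205, −0.2465) and the other two knives are still home. I'll level the tool, then fit the slots themselves.

{"api": "arm_command", "payload": {
  "steps": [
    [0,[0,0,0],[0,0.03,-0.005]],
    [0,[0,0,0],[0,0.057,-0.01]],
    [0,[0,0,0],[0,0.057,-0.01]]
  ]
}}

```text
t: 39.8
ee_pos: [0.544, -0.2036, 0.2793]
tool_rot: [0.201, 0.681, -0.2, 0.676]
contact_force: [-0.1, 0.0, -1.4]
width: 0.153
```

```bash
cat >> h.py <<'E'
def slots(P,c0,a0):
    """carrier pose from top-face points: slot rectangles must be empty of z=78 points"""
    p=P[np.isfinite(P[...,2])]; p=p[(p[:,2]>.0745)&(p[:,2]<.0825)&(np.hypot(*(p[:,:2]-c0).T)<.07)][:,:2]
    def cost(x,full=False):
        d=p-x[:2]; tot=0
        for k in range(4):
            a=np.radians(x[2]+45+90*k); u=np.array([np.cos(a),np.sin(a)]); rr=d@u; tt=d@[-u[1],u[0]]
            s=(rr>.012)&(rr<.078); tot+=np.sum(np.clip(.0065-abs(tt[s]),0,None)*np.clip(np.minimum(rr[s]-.012,.078-rr[s])/.004,0,1))
        return tot
    best=[]
    for da in np.arange(-8,8.1,.5):
        for dx in np.arange(-.006,.0061,.0015):
            for dy in np.arange(-.006,.0061,.0015): best.append((cost((c0[0]+dx,c0[1]+dy,a0+da)),c0[0]+dx,c0[1]+dy,a0+da))
    best.sort(); m=[b for b in best if b[0]<=best[0][0]*1.1+1e-4][:40]
    print('slotfit n',len(p),'best',np.round(best[0],4),'mean',np.mean(m,0).round(4),'sd',np.std(m,0).round(4))
E
python3 - <<'E'
from h import *
print('before:')
for n,ang in(('w0',14),('w6',14),('d0',14),('s0',14)): slots(cloud(dict(np.load(f'pics/{n}.npz'))),(.5036,-.2365),ang)
print('now:')
w=cap('wrist','w14'); P=cloud(w); r=carrier(P,(.5206,-.2464)); print(r[0],r[4]); slots(P,(.5206,-.2464),7); home(P,np.array([.5206,-.2464]))
for n in('d13','s13'): slots(cloud(dict(np.load(f'pics/{n}.npz'))),(.5206,-.2464),7)
print(R.from_quat(manip.sense()['tool_rot']).as_matrix().round(4).tolist(),manip.sense()['ee_pos'])
# held knife: points below tool
s=manip.sense(); q=P[np.isfinite(P[...,2])]; rel=R.from_quat(s['tool_rot']).inv().apply(q-s['ee_pos'])
k=(abs(rel[:,2])<.03)&(abs(rel[:,1])<.045)&(rel[:,0]>.005)&(rel[:,0]<.09)
for a in range(5,90,10):
    e=rel[k&(rel[:,0]>a/1e3)&(rel[:,0]<a/1e3+.01)]
    if len(e)>3: print(a,len(e),'y',e[:,1].min().round(4),e[:,1].max().round(4),'z',e[:,2].min().round(4),e[:,2].max().round(4))
E
```

```text
before:
slotfit n 7578 best [ 0.1074  0.5036 -0.2365 15.    ] mean [ 0.1074  0.5036 -0.2365 15.    ] sd [0. 0. 0. 0.]
slotfit n 11072 best [ 0.2646  0.5036 -0.2365 15.    ] mean [ 0.2653  0.5036 -0.2365 15.25  ] sd [0.0007 0.     0.     0.25  ]
slotfit n 1517 best [ 0.0715  0.5036 -0.238  15.5   ] mean [ 0.0738  0.5028 -0.2372 15.3333] sd [0.0018 0.0007 0.0007 0.3333]
slotfit n 766 best [ 0.044   0.5036 -0.2335 15.    ] mean [ 0.0453  0.5036 -0.2335 15.    ] sd [0.0013 0.     0.     0.4082]
now:
[ 0.52084418 -0.24697419] -177.177477277193
slotfit n 6047 best [ 0.4695  0.5191 -0.2494  6.5   ] mean [ 0.4945  0.5183 -0.2486  5.75  ] sd [1.330e-02 7.000e-04 8.000e-04 8.539e-01]
slot 2 top [0.1265 0.1279 0.1283] radial 0.0279 0.0616 tang -0.0083
slot 4 top [0.1264 0.1279 0.1285] radial 0.0289 0.0633 tang -0.005
slotfit n 1283 best [ 0.139   0.5236 -0.2419  7.    ] mean [ 0.1459  0.524  -0.2424  6.6818] sd [0.0044 0.0007 0.0007 0.534 ]
slotfit n 589 best [ 0.0477  0.5176 -0.2479  7.    ] mean [ 0.0498  0.5176 -0.2479  7.25  ] sd [0.0018 0.     0.     0.559 ]
[[-0.0062, 0.5431, 0.8397], [0.0028, 0.8397, -0.5431], [-1.0, -0.001, -0.0068]] [ 0.54390267 -0.20355862  0.27943714]
5 88 y 0.0262 0.0272 z -0.0018 0.006
15 75 y 0.0259 0.0269 z -0.0015 0.0061
25 60 y 0.0256 0.0264 z -0.0017 0.0059
35 56 y 0.0252 0.0261 z -0.0019 0.0061
45 35 y 0.025 0.0257 z -0.0014 0.0056
```

{"api": "arm_command", "payload": {
  "steps": [
    [0,[-0.01,-0.03,0],[0,-0.007,0]],
    [0,[-0.02,-0.06,0],[0,-0.007,0]],
    [0,[-0.03,-0.09,0],[0,-0.007,0]],
    [0,[-0.03,-0.09,0],[0,-0.007,0]],
    [0,[-0.03,-0.09,0],[0,-0.007,0]]
  ]
}}

```text
t: 40.48
ee_pos: [0.4955, -0.2782, 0.3093]
tool_rot: [0.2, 0.678, -0.2, 0.678]
contact_force: [-0.9, 0.7, -2.3]
width: 0.156
```

```bash
cat >> h.py <<'E'
def held(c,ee,rot):
    P=cloud(c); q=P[np.isfinite(P[...,2])]; rel=R.from_quat(rot).inv().apply(q-ee)
    k=(abs(rel[:,2])<.02)&(abs(rel[:,1])<.045)&(rel[:,1]>.02)&(rel[:,0]>-.03)&(rel[:,0]<.095); e=rel[k]
    if not len(e): print('none'); return
    f=np.polyfit(e[:,0],e[:,1],1); z=np.polyfit(e[:,0],e[:,2],1)
    print('held n',len(e),'x',e[:,0].min().round(4),e[:,0].max().round(4),'y@40',np.polyval(f,.04).round(4),'slope',f[0].round(4),'z@40',np.polyval(z,.04).round(4),'slope',z[0].round(4))
E
python3 - <<'E'
from h import *
held(dict(np.load('pics/w6.npz')),np.array([.5422,-.2589,.2804]),[-0.34,0.619,0.34,0.621])
held(dict(np.load('pics/w10.npz')),np.array([.5275,-.1981,.2798]),[0.199,0.679,-0.198,0.679])
w=cap('wrist','w15'); s=manip.sense(); P=cloud(w); held(w,s['ee_pos'],s['tool_rot']); r=carrier(P,(.5206,-.2464)); print(r[0],r[4]); slots(P,r[0],7); home(P,r[0])
for n in ('side','scene'): P=cloud(cap(n,n+'15')); slots(P,(.5206,-.2464),7); r=carrier(P,(.5206,-.2464)); print(r[0],r[4])
print(R.from_quat(s['tool_rot']).as_matrix().round(4).tolist(),s['ee_pos'])
E
```

```text
held n 605 x 0.0069 0.0686 y@40 0.0291 slope 0.0754 z@40 0.0003 slope 0.0015
held n 632 x 0.0073 0.0675 y@40 0.0299 slope 0.0889 z@40 0.002 slope 0.0038
held n 647 x -0.0108 0.0516 y@40 0.0257 slope 0.0059 z@40 0.0021 slope -0.0014
[ 0.52100674 -0.24686657] -175.7360673590756
slotfit n 9120 best [ 0.3418  0.521  -0.2469  7.    ] mean [ 0.359   0.521  -0.2477  7.1429] sd [0.0108 0.     0.0007 0.5151]
slot 2 top [0.1271 0.1281 0.1288] radial 0.0287 0.0623 tang -0.0078
slot 4 top [0.1271 0.1282 0.1286] radial 0.0288 0.0626 tang -0.0023
slotfit n 1282 best [ 0.1401  0.5236 -0.2419  7.    ] mean [ 0.1493  0.5242 -0.2419  6.9167] sd [0.0044 0.0007 0.0009 0.5336]
[ 0.51956436 -0.24797407] -175.99327210145782
slotfit n 611 best [ 0.0598  0.5176 -0.2479  7.    ] mean [ 0.0624  0.5166 -0.2483  6.8182] sd [0.0018 0.0007 0.0007 0.534 ]
[ 0.52091802 -0.24305009] -175.80223629312493
[[-0.0003, 0.5417, 0.8406], [-0.0001, 0.8406, -0.5417], [-1.0, -0.0003, -0.0002]] [ 0.49569415 -0.27786144  0.30920184]
```

View pics/w15.png

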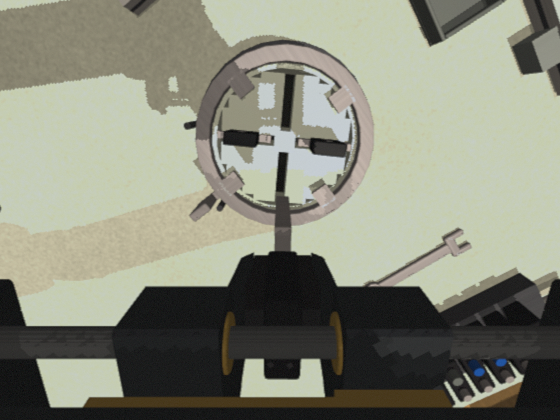

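```bash
python3 - <<'E'
from h import *
for n,ee,rot in(('w6',[.5422,-.2589,.2804],[-0.34,0.619,0.34,0.621]),('w10',[.5275,-.1981,.2798],[0.199,0.679,-0.198,0.679]),('w15',manip.sense()['ee_pos'],manip.sense()['tool_rot'])):
    P=cloud(dict(np.load(f'pics/{n}.npz'))); q=P[np.isfinite(P[...,2])]; rel=R.from_quat(rot).inv().apply(q-np.array(ee))
    k=(abs(rel[:,2])<.015)&(abs(rel[:,1])<.045)&(rel[:,0]>-.06)&(rel[:,0]<.095)
    print(n,[(a,int(len(e)),*np.median(e,0)[1:].round(4)) for a in range(-60,95,8) for e in [rel[k&(rel[:,0]>a/1e3)&(rel[:,0]<a/1e3+.008)]] if len(e)>3])
E
```

```text
w6 [(-60, 162, np.float64(-0.0064), np.float64(-0.0)), (-52, 881, np.float64(0.0048), np.float64(0.0068)), (-44, 520, np.float64(0.0074), np.float64(-0.0068)), (-36, 2453, np.float64(0.007), np.float64(-0.0002)), (-28, 723, np.float64(0.0076), np.float64(0.0003)), (-20, 525, np.float64(0.0085), np.float64(0.0003)), (-12, 431, np.float64(0.0084), np.float64(-0.0002)), (-4, 283, np.float64(0.0168), np.float64(0.0003)), (4, 354, np.float64(0.0222), np.float64(0.0004)), (12, 213, np.float64(0.022), np.float64(0.0004)), (20, 57, np.float64(0.0299), np.float64(-0.0001)), (28, 51, np.float64(0.0299), np.float64(0.0004)), (36, 42, np.float64(0.0298), np.float64(0.0005)), (44, 39, np.float64(0.0297), np.float64(0.0005)), (52, 39, np.float64(0.0297), np.float64(0.0005)), (60, 32, np.float64(0.0297), np.float64(-0.0001))]
w10 [(-60, 114, np.float64(0.0041), np.float64(-0.0125)), (-52, 801, np.float64(0.0062), np.float64(-0.007)), (-44, 527, np.float64(0.0088), np.float64(-0.0064)), (-36, 2422, np.float64(0.0084), np.float64(0.0012)), (-28, 726, np.float64(0.009), np.float64(-0.0001)), (-20, 519
[... 571 characters left out ...]
at64(-0.0097), np.float64(-0.0025)), (-52, 2666, np.float64(0.0077), np.float64(0.0012)), (-44, 859, np.float64(0.0098), np.float64(-0.0002)), (-36, 708, np.float64(0.0097), np.float64(-0.0003)), (-28, 630, np.float64(0.0091), np.float64(-0.0005)), (-20, 514, np.float64(0.0096), np.float64(-0.001)), (-12, 841, np.float64(0.0146), np.float64(0.0017)), (-4, 194, np.float64(0.0092), np.float64(0.0012)), (4, 73, np.float64(0.0263), np.float64(0.0022)), (12, 62, np.float64(0.0261), np.float64(0.0022)), (20, 55, np.float64(0.0258), np.float64(0.0023)), (28, 48, np.float64(0.0256), np.float64(0.0017)), (36, 46, np.float64(0.0252), np.float64(0.002)), (44, 37, np.float64(0.025), np.float64(0.0024))]
```

The knife slid up about 17.5 mm in the jaws, shifted −4 mm in tool y and tilted ~1.5°. The carrier fits to (0.5205, −0.2464) with its slots' x axis at 7.0°. I'll correct tilt and yaw for slot 3, then verify before descending.

{"api": "arm_command", "payload": {
  "steps": [
    [0,[0,-0.001,0],[0.045,0,0.013]],
    [0,[0,-0.001,0],[0.091,0,0.026]],
    [0,[0,-0.001,0],[0.091,0,0.026]],
    [0,[0,-0.001,0],[0.091,0,0.026]]
  ]
}}

```text
t: 41.12
ee_pos: [0.4952, -0.2787, 0.3092]
tool_rot: [0.239, 0.666, -0.221, 0.671]
contact_force: [-0.3, 0.0, -1.3]
width: 0.151
```

```bash
python3 - <<'E'
from h import *
w=cap('wrist','w16'); s=manip.sense(); ee=s['ee_pos']; M=R.from_quat(s['tool_rot']).as_matrix(); print(ee.round(4),M.round(4).tolist())
P=cloud(w); r=carrier(P,(.521,-.247)); print(r[0],r[4]); slots(P,r[0],7)
q=P[np.isfinite(P[...,2])]
for nm,C in(('wristC',np.r_[r[0]]),('C',np.array([.5205,-.2464]))):
    a=np.radians(52.); u=np.array([np.cos(a),np.sin(a)]); n=np.array([-u[1],u[0]])
    d=q[:,:2]-C; rr=d@u; tt=d@n; h=q[:,2]-ee[2]
    for lo in range(-50,0,10):
        e=(h>lo/1e3)&(h<lo/1e3+.01)&(abs(tt)<.02)&(abs(rr+.045)<.05)
        if e.sum()>3: print(nm,lo,e.sum(),'rad edge',np.median(rr[e]).round(4),'tang',np.median(tt[e]).round(4),tt[e].min().round(4),tt[e].max().round(4))
    print('TCP rad/tang',((ee[:2]-C)@u).round(4),((ee[:2]-C)@n).round(4))
print(np.degrees(np.arctan2(M[1,1],M[0,1])))
E
```

```text
[ 0.4952 -0.2787  0.3092] [[0.0145, 0.6151, 0.7883], [0.021, 0.788, -0.6153], [-0.9997, 0.0254, -0.0015]]
[ 0.52095937 -0.24698577] -175.72540216243257
slotfit n 9007 best [ 0.2898  0.521  -0.247   7.    ] mean [ 0.2987  0.521  -0.247   7.    ] sd [0.0064 0.     0.     0.4082]
wristC -50 48 rad edge -0.0141 tang -0.0008 -0.0047 0.0028
wristC -40 59 rad edge -0.014 tang -0.0014 -0.0051 0.0027
wristC -30 70 rad edge -0.0139 tang -0.0009 -0.0049 0.0026
wristC -20 77 rad edge -0.0139 tang -0.0014 -0.0052 0.0024
wristC -10 102 rad edge -0.0138 tang -0.0009 -0.0135 0.0113
TCP rad/tang -0.0408 0.0008
C -50 48 rad edge -0.0143 tang -0.0016 -0.0054 0.0021
C -40 59 rad edge -0.0142 tang -0.0022 -0.0058 0.002
C -30 70 rad edge -0.0141 tang -0.0016 -0.0056 0.0019
C -20 77 rad edge -0.014 tang -0.0021 -0.0059 0.0017
C -10 102 rad edge -0.014 tang -0.0016 -0.0143 0.0105
TCP rad/tang -0.041 0.0001
52.022815133893516
```

{"api": "arm_command", "payload": {
  "steps": [
    [0,[0.04,-0.002,-0.0004],[0,0,0]],
    [0,[0.08,-0.003,-0.0004],[0,0,0]],
    [0,[0.11,-0.004,-0.0004],[0,0,0]],
    [0,[0.135,-0.0045,-0.0004],[0,0,0]],
    [0,[0.15,-0.005,-0.0004],[0,0,0]],
    [0,[0.15,-0.005,-0.0004],[0,0,0]],
    [0,[0.15,-0.005,-0.0004],[0,0,0]]
  ]
}}

```text
t: 42.05
ee_pos: [0.4947, -0.2795, 0.1601]
tool_rot: [0.239, 0.666, -0.221, 0.672]
contact_force: [-0.1, 0.1, -1.3]
width: 0.153
```

```bash
python3 - <<'E'
from h import *
w=cap('wrist','w17'); s=manip.sense(); ee=s['ee_pos']; print(ee.round(4),s['contact_force'].round(1),s['width'])
a=np.radians(52.); u=np.array([np.cos(a),np.sin(a)]); n=np.array([-u[1],u[0]]); C=np.array([.5205,-.2464]); print((ee[:2]-C)@u,(ee[:2]-C)@n)
cv2.imwrite('pics/w17c.png',cv2.resize(w['image'][0:300,130:430],(800,800))[:600])
E
```

```text
[ 0.4948 -0.2796  0.1603] [ 0.2  0.2 -1.5] 0.15319159482467934
-0.04200508017219046 -0.00016435917090860952
```

View pics/w17c.png

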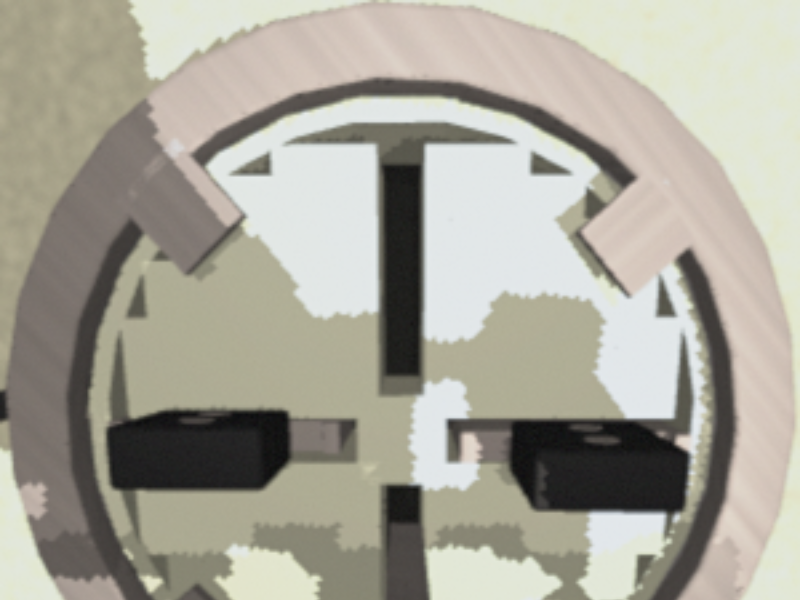

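The knife's inner edge (column 406) is within ~1 mm of slot 3's centre (column 403). Descending slowly in checked steps.

{"api": "arm_command", "payload": {
  "steps": [
    [0,[0.006,0,-0.0007],[0,0,0]],
    [0,[0.012,0,-0.0007],[0,0,0]],
    [0,[0.018,-0.0005,-0.0007],[0,0,0]],
    [0,[0.024,-0.0006,-0.0007],[0,0,0]],
    [0,[0.024,-0.0006,-0.0007],[0,0,0]]
  ]
}}

```text
t: 42.72
ee_pos: [0.4939, -0.2789, 0.1356]
tool_rot: [0.239, 0.666, -0.221, 0.671]
contact_force: [0.3, -0.6, -1.0]
width: 0.154
```

{"api": "arm_command", "payload": {
  "steps": [
    [0,[0.004,0,0],[0,0,0]],
    [0,[0.008,0,0],[0,0,0]],
    [0,[0.012,-0.0003,0],[0,0,0]],
    [0,[0.016,-0.0004,0],[0,0,0]],
    [0,[0.016,-0.0004,0],[0,0,0]]
  ]
}}

```text
t: 43.35
ee_pos: [0.4936, -0.2788, 0.1192]
tool_rot: [0.239, 0.666, -0.221, 0.671]
contact_force: [-0.3, -0.0, -1.9]
width: 0.15
```

{"api": "arm_command", "payload": {
  "steps": [
    [0,[0.005,0,0],[0,0,0]],
    [0,[0.01,-0.0002,0],[0,0,0]],
    [0,[0.015,-0.0004,0],[0,0,0]],
    [0,[0.02,-0.0005,0],[0,0,0]],
    [0,[0.02,-0.0005,0],[0,0,0]]
  ]
}}

```text
t: 43.98
ee_pos: [0.4933, -0.2786, 0.0987]
tool_rot: [0.239, 0.666, -0.221, 0.671]
contact_force: [-0.4, 0.1, -0.7]
width: 0.154
```

{"api": "arm_command", "payload": {
  "steps": [
    [0,[0.005,0,0],[0,0,0]],
    [0,[0.01,-0.0002,0],[0,0,0]],
    [0,[0.014,-0.0004,0],[0,0,0]],
    [0,[0.0165,-0.0004,0],[0,0,0]],
    [0,[0.0165,-0.0004,0],[0,0,0]]
  ]
}}

```text
t: 44.6
ee_pos: [0.4932, -0.2785, 0.082]
tool_rot: [0.239, 0.667, -0.221, 0.671]
contact_force: [0.8, 0.8, -1.6]
width: 0.154
```

{"api": "arm_command", "payload": {
  "steps": [
    [0.22,[0,0,0],[0,0,0]],
    [0.25,[0,0,0],[0,0,0]],
    [0.25,[0,0,0],[0,0,0]],
    [0.25,[-0.006,0.0002,0],[0,0,-0.013]],
    [0.25,[-0.014,0.0004,0],[0,0,-0.026]],
    [0.25,[-0.014,0.0004,0],[0,0,-0.026]],
    [0.1,[-0.014,0.0004,0],[0,0,-0.026]],
    [0,[-0.014,0.0004,0],[0,0,-0.026]],
    [0,[-0.014,0.0004,0],[0,0,-0.026]],
    [0,[-0.014,0.0004,0],[0,0,-0.026]]
  ],
  "grip_force": 30
}}

```text
t: 45.85
ee_pos: [0.4933, -0.2784, 0.0961]
tool_rot: [0.23, 0.67, -0.23, 0.668]
contact_force: [-0.9, 1.7, 4.6]
width: 0.158
```

{"api": "arm_command", "payload": {
  "steps": [
    [0,[0.001,0,0],[0,0,0]],
    [0,[0.002,0,0],[0,0,0]],
    [0,[0.002,0,0],[0,0,0]]
  ]
}}

```text
t: 46.22
ee_pos: [0.494, -0.2788, 0.096]
tool_rot: [0.23, 0.669, -0.23, 0.668]
contact_force: [-4.4, 2.0, 19.5]
width: 0.155
```

The knife is on the floor: 19.5 N with no further travel. Release, rise and check.

{"api": "arm_command", "payload": {
  "steps": [
    [0,[-0.001,0,0],[0,0,0]],
    [0.28,[-0.001,0,0],[0,0,0]],
    [0.28,[-0.001,0,0],[0,0,0]],
    [0.28,[-0.001,0,0],[0,0,0]],
    [0.28,[-0.01,0,0],[0,0,0]],
    [0.28,[-0.03,0,0],[0,0,0]],
    [0.28,[-0.06,0,0],[0,0,0]],
    [0.28,[-0.1,0,0],[0,0,0]],
    [0.28,[-0.15,0,0],[0,0,0]],
    [0.28,[-0.2,0,0],[0,0,0]],
    [0.28,[-0.2,0,0],[0,0,0]]
  ]
}}

```text
t: 47.6
ee_pos: [0.4965, -0.2796, 0.3008]
tool_rot: [0.229, 0.666, -0.231, 0.671]
contact_force: [0.3, 0.1, 0.9]
width: 0.281
```

```bash
python3 - <<'E'
from h import *
for n in('wrist','side','scene'):
    P=cloud(cap(n,n+'18')); r=carrier(P,(.5205,-.2464)); print(n,r[0],r[3],r[4],r[5]); home(P,r[0]); slots(P,r[0],7)
s=manip.sense(); print(s['ee_pos'],R.from_quat(s['tool_rot']).as_matrix().round(4).tolist(),s['joint_pos'].round(2),s['contact_force'])
E
```

```text
wrist [ 0.52098702 -0.24690527] [ 0.4084353  -0.25536476] -175.7016773984421 0.1128691851949661
slot 2 top [0.1271 0.1281 0.1287] radial 0.0284 0.0622 tang -0.0078
slot 3 top [0.1271 0.1281 0.1288] radial 0.0283 0.0619 tang -0.0049
slot 4 top [0.1271 0.1282 0.1288] radial 0.0284 0.0625 tang -0.0033
slotfit n 9488 best [ 0.5181  0.521  -0.2484  7.5   ] mean [ 0.5417  0.5205 -0.2479  7.25  ] sd [0.0153 0.0007 0.0007 0.6922]
side [ 0.51977917 -0.2474016 ] [ 0.40626709 -0.25615342] -175.59120038768495 0.11384896497674046
slot 2 top [0.1204 0.1278 0.1288] radial 0.0288 0.0622 tang -0.0076
slot 3 top [0.1246 0.128  0.1295] radial 0.0289 0.0626 tang -0.0043
slot 4 top [0.1224 0.1277 0.1295] radial 0.0288 0.062 tang -0.0041
slotfit n 1192 best [ 0.1265  0.5228 -0.2414  5.5   ] mean [ 0.1331  0.5225 -0.2419  5.5714] sd [4.300e-03 6.000e-04 7.000e-04 7.986e-01]
scene [ 0.52114173 -0.24362752] [ 0.40729465 -0.25201524] -175.78632970148502 0.11415564251116055
slot 2 top [0.1174 0.1264 0.1278] radial 0.0295 0.0626 tang -0.008
slot 3 top [0.1216 0.1271 0.129 ] radial 0.0279 0.0613 tang -0.0027
slot 4 top [0.1178 0.1266 0.1278] radial 0.028 0.0618 tang -0.0037
slotfit n 589 best [ 0.0781  0.5151 -0.2481  5.5   ] mean [ 0.0819  0.5159 -0.2488  6.0833] sd [2.200e-03 8.000e-04 7.000e-04 7.862e-01]
[ 0.49368184 -0.27864876  0.29535034] [[-0.0024, 0.6154, 0.7882], [0.0004, 0.7882, -0.6154], [-1.0, -0.0011, -0.0022]] [ 0.7   0.36 -0.35  1.68  0.13  1.12 -0.34] [ 0.26400812  0.28329455 -0.35263918]
```

View pics/wrist18.png

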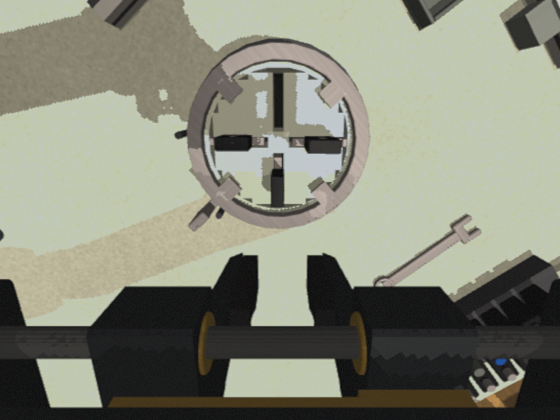

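All three knives read 127–128 mm at the grip top, so they are fully home, and no viewed pictures remain. The tab is at about 184.3° (r = 0.114). I'll bring the closed fingers behind it, on its counter-clockwise side.

{"api": "arm_command", "payload": {
  "steps": [
    [0,[0,-0.008,-0.009],[-0.15,0,0]],
    [0,[0,-0.017,-0.018],[-0.3,0,0]],
    [0,[0,-0.026,-0.027],[-0.45,0,0]],
    [0,[0,-0.034,-0.036],[-0.6,0,0]],
    [0,[0,-0.043,-0.045],[-0.75,0,0]],
    [0,[0,-0.05,-0.054],[-0.9,0,0]],
    [0,[0,-0.055,-0.059],[-1.012,0,0]],
    [0,[0,-0.055,-0.059],[-1.012,0,0]],
    [0,[0.05,-0.055,-0.059],[-1.012,0,0]],
    [0,[0.09,-0.055,-0.059],[-1.012,0,0]],
    [0,[0.11,-0.055,-0.059],[-1.012,0,0]],
    [0,[0.11,-0.055,-0.059],[-1.012,0,0]]
  ]
}}

```text
t: 49.25
ee_pos: [0.4121, -0.2846, 0.1837]
tool_rot: [-0.121, 0.698, 0.124, 0.695]
contact_force: [-0.3, 0.4, 1.1]
width: 0.008
```

```bash
cat >> h.py <<'E'
def arc(C,th,r=.114,z=None):
    "shift/turn to put TCP at carrier-centred polar angle th (deg), tool z pointing inward"
    s=manip.sense(); t=np.r_[np.array(C)+r*np.array([np.cos(np.radians(th)),np.sin(np.radians(th))]),s['ee_pos'][2] if z is None else z]
    m=R.from_quat(s['tool_rot']); zz=m.as_matrix()[:,2]; d=(th-180-np.degrees(np.arctan2(zz[1],zz[0]))+180)%360-180
    print(th,'shift',m.inv().apply(t-s['ee_pos']).round(4),'turn',-np.radians(d).round(3))
E
python3 - <<'E'
from h import *
s=manip.sense(); print(s['ee_pos'],s['joint_pos'].round(2),s['contact_force'],s['width'],R.from_quat(s['tool_rot']).as_matrix()[:,0].round(4))
C=(.5205,-.2464)
w=cap('wrist','w19'); P=cloud(w); p=P[np.isfinite(P[...,2])]
for nm in('side','scene'):
    Q=cloud(cap(nm,nm+'19')); r=carrier(Q,C); print(nm,r[0],r[3],r[4],r[5])
arc(C,200,z=.108)
# pin height: points on tab-radius band away from tab, z>0.02
for nm in('side18','scene18','wrist18'):
    Q=cloud(dict(np.load(f'pics/{nm}.npz'))); q=Q[np.isfinite(Q[...,2])]; d=q[:,:2]-C; rr=np.hypot(*d.T); th=np.degrees(np.arctan2(d[:,1],d[:,0]))%360
    for lo in range(120,215,8):
        e=q[(rr>.106)&(rr<.13)&(th>=lo)&(th<lo+8)]
        if len(e): print(nm,lo,np.percentile(e[:,2],95).round(3),end='; ')
    print()
E
```

```text
[ 0.41214914 -0.28455342  0.18370096] [ 0.91  0.41 -0.48  1.95  0.25  0.85  0.64] [-0.26549987  0.4302027   1.07355607] 0.00752995177375254 [-0.0057  0.0033 -1.    ]
side [ 0.52072778 -0.24910957] [ 0.402881   -0.25688129] -176.22694296039055 0.11810276627118302
scene [ 0.52225398 -0.24326224] [ 0.40893897 -0.25119614] -175.9948983524573 0.11359241688951441
200 shift [ 0.0783  0.0005 -0.0002] turn -0.001
side18 120 0.012; side18 128 0.082; side18 136 0.093; side18 152 -0.002; side18 160 0.013; side18 168 0.725; side18 176 0.725; side18 184 0.719; side18 192 0.708; side18 200 0.69; side18 208 0.678; 
scene18 120 0.013; scene18 128 0.086; scene18 136 0.09; scene18 144 0.014; scene18 152 0.01; scene18 168 0.403; scene18 176 0.402; scene18 184 0.283; scene18 192 0.09; 
wrist18 120 0.002; wrist18 128 0.086; wrist18 136 0.093; wrist18 144 0.002; wrist18 152 0.002; wrist18 160 0.002; wrist18 168 0.002; wrist18 176 0.133; wrist18 184 0.133; wrist18 192 0.094; wrist18 208 0.011;
```

{"api": "arm_command", "payload": {
  "steps": [
    [0,[0.03,0,0],[0,0,0]],
    [0,[0.055,0,0],[0,0,0]],
    [0,[0.07,0,0],[0,0,0]],
    [0,[0.076,0,0],[0,0,0]],
    [0,[0.076,0,0],[0,0,0]]
  ]
}}

```text
t: 50.02
ee_pos: [0.414, -0.2859, 0.1107]
tool_rot: [-0.123, 0.697, 0.122, 0.696]
contact_force: [0.3, -0.9, -0.7]
width: 0.008
```

```bash
python3 - <<'E'
from h import *
s=manip.sense(); print(s['ee_pos'],s['contact_force'])
for th in (195,190,185,180,175,170,165,160,157,155,153,151,149,147): arc((.5205,-.2464),th)
E
```

```text
[ 0.41402445 -0.2859138   0.11067522] [ 0.31569242 -0.89304702 -0.66428336]
195 shift [-0.      0.0106 -0.    ] turn 0.087
190 shift [-0.      0.0205  0.0013] turn 0.174
185 shift [-0.      0.0302  0.0034] turn 0.261
180 shift [-0.      0.0397  0.0064] turn 0.348
175 shift [-0.      0.0489  0.0102] turn 0.436
170 shift [-0.      0.0577  0.0148] turn 0.523
165 shift [-0.      0.0661  0.0201] turn 0.61
160 shift [-0.      0.074   0.0262] turn 0.697
157 shift [-0.      0.0785  0.0301] turn 0.75
155 shift [-0.      0.0813  0.0329] turn 0.785
153 shift [-0.      0.0841  0.0358] turn 0.82
151 shift [-0.      0.0868  0.0387] turn 0.854
149 shift [-0.      0.0893  0.0418] turn 0.889
147 shift [-0.      0.0918  0.0449] turn 0.924
```

{"api": "arm_command", "payload": {
  "steps": [
    [0,[0,0.0055,0],[0.044,0,0]],
    [0,[0,0.0106,0],[0.087,0,0]],
    [0,[0,0.0156,0.0006],[0.13,0,0]],
    [0,[0,0.0205,0.0013],[0.174,0,0]],
    [0,[0,0.0254,0.0023],[0.218,0,0]],
    [0,[0,0.0302,0.0034],[0.261,0,0]],
    [0,[0,0.035,0.0049],[0.305,0,0]],
    [0,[0,0.0397,0.0064],[0.348,0,0]],
    [0,[0,0.0443,0.0083],[0.392,0,0]],
    [0,[0,0.0489,0.0102],[0.436,0,0]],
    [0,[0,0.0533,0.0125],[0.48,0,0]],
    [0,[0,0.0577,0.0148],[0.523,0,0]],
    [0,[0,0.0577,0.0148],[0.523,0,0]]
  ]
}}

```text
t: 51.65
ee_pos: [0.4089, -0.2267, 0.1115]
tool_rot: [0.061, 0.704, -0.062, 0.705]
contact_force: [0.2, -0.8, 0.5]
width: 0.007
```

```bash
python3 - <<'E'
from h import *
C=(.5205,-.2464); s=manip.sense(); d=s['ee_pos'][:2]-C; print(s['ee_pos'],s['contact_force'],np.degrees(np.arctan2(d[1],d[0]))%360,np.hypot(*d))
for nm in('side','scene'):
    Q=cloud(cap(nm,nm+'20')); r=carrier(Q,C); print(nm,r[0])
    q=Q[np.isfinite(Q[...,2])]; d=q[:,:2]-r[0]; rr=np.hypot(*d.T); e=(q[:,2]>.1)&(q[:,2]<.134)&(rr>.095)&(rr<.132); th=np.degrees(np.arctan2(d[e,1],d[e,0]))%360; print(np.histogram(th,bins=range(130,200,5)))
for th in (165,160,157,155,153,151,149,147): arc(C,th)
E
```

```text
[ 0.40887595 -0.22671394  0.11148948] [ 0.20601189 -0.77117059  0.45682516] 169.9981417660721 0.11334667531198551
side [ 0.52010138 -0.24773429]
(array([ 0,  0,  0,  0,  0,  0,  0,  2, 57, 10,  0,  0,  0]), array([130, 135, 140, 145, 150, 155, 160, 165, 170, 175, 180, 185, 190,
       195]))
scene [ 0.52106223 -0.2428623 ]
(array([ 0,  0,  0,  0,  0, 22, 51, 24,  8,  6,  0,  0,  0]), array([130, 135, 140, 145, 150, 155, 160, 165, 170, 175, 180, 185, 190,
       195]))
165 shift [-0.      0.0101 -0.0002] turn 0.088
160 shift [-0.      0.02    0.0011] turn 0.175
157 shift [-0.      0.0258  0.0023] turn 0.228
155 shift [-0.      0.0297  0.0033] turn 0.263
153 shift [-0.      0.0335  0.0044] turn 0.298
151 shift [-0.      0.0373  0.0056] turn 0.332
149 shift [-0.     0.041  0.007] turn 0.367
147 shift [-0.      0.0447  0.0085] turn 0.402
```

The tab is moving: it reads ~162° with the tool at 170°, and the carrier hasn't shifted. Continuing.

{"api": "arm_command", "payload": {
  "steps": [
    [0,[0,0.0051,0],[0.044,0,0]],
    [0,[0,0.0101,0],[0.088,0,0]],
    [0,[0,0.015,0.0004],[0.131,0,0]],
    [0,[0,0.02,0.0011],[0.175,0,0]],
    [0,[0,0.0258,0.0023],[0.228,0,0]],
    [0,[0,0.0297,0.0033],[0.263,0,0]],
    [0,[0,0.0335,0.0044],[0.298,0,0]],
    [0,[0,0.0335,0.0044],[0.298,0,0]]
  ]
}}

```text
t: 52.75
ee_pos: [0.4193, -0.1947, 0.1114]
tool_rot: [0.165, 0.687, -0.165, 0.688]
contact_force: [-0.1, -0.3, -0.3]
width: 0.004
```

```bash
cat >> h.py <<'E'
def tabchk(C,tag):
    s=manip.sense(); d=s['ee_pos'][:2]-C; print(s['ee_pos'],s['contact_force'].round(1),'tool ang',np.degrees(np.arctan2(d[1],d[0]))%360,np.hypot(*d))
    for nm in('side','scene'):
        Q=cloud(cap(nm,nm+tag)); r=carrier(Q,C); q=Q[np.isfinite(Q[...,2])]; d=q[:,:2]-r[0]; rr=np.hypot(*d.T); e=(q[:,2]>.1)&(q[:,2]<.134)&(rr>.095)&(rr<.132); th=np.degrees(np.arctan2(d[e,1],d[e,0]))%360
        print(nm,r[0],np.histogram(th,bins=range(120,200,4))); home(Q,r[0])
E
python3 - <<'E'
from h import *
C=(.5205,-.2464); tabchk(C,'21')
for th in (152,151,150,149,148,147,146): arc(C,th)
E
```

```text
[ 0.4192572  -0.19474209  0.11139596] [-0.1 -0.3 -0.3] tool ang 152.96760276263345 0.11366021017793902
side [ 0.51967631 -0.24756743] (array([ 0,  0,  0,  0,  0,  1,  3,  1,  6, 60,  0,  0,  0,  0,  0,  0,  0,
        0,  0]), array([120, 124, 128, 132, 136, 140, 144, 148, 152, 156, 160, 164, 168,
       172, 176, 180, 184, 188, 192, 196]))
slot 2 top [0.1186 0.1272 0.1282] radial 0.0291 0.0625 tang -0.0069
slot 3 top [0.1247 0.128  0.1292] radial 0.0293 0.0618 tang -0.0043
slot 4 top [0.1217 0.1275 0.1292] radial 0.0288 0.062 tang -0.0047
scene [ 0.52089571 -0.24325386] (array([ 0,  0,  0,  0,  0, 62, 14, 20,  6,  2,  2,  0,  0,  0,  0,  0,  0,
        0,  0]), array([120, 124, 128, 132, 136, 140, 144, 148, 152, 156, 160, 164, 168,
       172, 176, 180, 184, 188, 192, 196]))
slot 2 top [0.1184 0.1261 0.1278] radial 0.0282 0.062 tang -0.008
slot 3 top [0.1201 0.1269 0.1277] radial 0.0277 0.0662 tang -0.0028
slot 4 top [0.1176 0.1262 0.1284] radial 0.0277 0.0626 tang -0.0038
152 shift [-0.      0.002  -0.0001] turn 0.018
151 shift [-0.     0.004 -0.   ] turn 0.035
150 shift [-0.     0.006  0.   ] turn 0.053
149 shift [-0.      0.008   0.0002] turn 0.07
148 shift [-0.      0.01    0.0003] turn 0.088
147 shift [-0.      0.0119  0.0005] turn 0.105
146 shift [-0.      0.0139  0.0007] turn 0.123
```

{"api": "arm_command", "payload": {
  "steps": [
    [0,[0,0.002,0],[0.018,0,0]],
    [0,[0,0.004,0],[0.035,0,0]],
    [0,[0,0.004,0],[0.035,0,0]]
  ]
}}

```text
t: 53.22
ee_pos: [0.4209, -0.1911, 0.1113]
tool_rot: [0.177, 0.684, -0.177, 0.685]
contact_force: [-1.1, -0.2, -0.3]
width: 0.006
```

{"api": "arm_command", "payload": {
  "steps": [
    [0,[0,0.001,0],[0.009,0,0]],
    [0,[0,0.001,0],[0.009,0,0]]
  ]
}}

```text
t: 53.48
ee_pos: [0.4212, -0.1905, 0.1113]
tool_rot: [0.18, 0.684, -0.181, 0.684]
contact_force: [-1.1, -2.0, 0.2]
width: 0.001
```

{"api": "arm_command", "payload": {
  "steps": [
    [0,[0,0.001,0],[0.009,0,0]],
    [0,[0,0.002,0],[0.018,0,0]],
    [0,[0,0.002,0],[0.018,0,0]]
  ]
}}

```text
t: 53.85
ee_pos: [0.4212, -0.1901, 0.1113]
tool_rot: [0.186, 0.682, -0.188, 0.682]
contact_force: [-3.6, -6.2, 2.2]
width: 0.007
```

The tool has stopped against 7 N. Checking that this is the stop pin.

```bash
python3 - <<'E'
from h import *
C=(.5205,-.2464); tabchk(C,'22')
E
```

```text
[ 0.42119403 -0.19008885  0.11127245] [-3.6 -6.2  2.2] tool ang 150.44472801923735 0.11416050624247236
side [ 0.51984652 -0.24723487] (array([ 0,  0,  0,  0,  1,  5,  2,  4, 59,  5,  0,  0,  0,  0,  0,  0,  0,
        0,  0]), array([120, 124, 128, 132, 136, 140, 144, 148, 152, 156, 160, 164, 168,
       172, 176, 180, 184, 188, 192, 196]))
slot 2 top [0.1182 0.1272 0.129 ] radial 0.0282 0.062 tang -0.0066
slot 3 top [0.1247 0.1283 0.1287] radial 0.029 0.0631 tang -0.0044
slot 4 top [0.1219 0.1276 0.1287] radial 0.0289 0.0622 tang -0.0047
scene [ 0.52128203 -0.24265278] (array([ 0,  0,  0,  0, 10, 60, 22,  8,  5,  0,  0,  0,  0,  0,  0,  0,  0,
        0,  0]), array([120, 124, 128, 132, 136, 140, 144, 148, 152, 156, 160, 164, 168,
       172, 176, 180, 184, 188, 192, 196]))
slot 2 top [0.1178 0.1268 0.1281] radial 0.0289 0.0634 tang -0.0074
slot 3 top [0.1208 0.1266 0.1282] radial 0.0289 0.0624 tang -0.0032
slot 4 top [0.1188 0.1269 0.1281] radial 0.0295 0.0623 tang -0.0043
```

{"api": "arm_command", "payload": {
  "steps": [
    [0,[0,-0.01,0],[0,0,0]],
    [0,[0,-0.025,0],[0,0,0]],
    [0,[-0.05,-0.03,0],[0,0,0]],
    [0,[-0.1,-0.04,-0.02],[0,0,0]],
    [0,[-0.15,-0.08,-0.06],[0,0,0]],
    [0,[-0.2,-0.12,-0.06],[0,0,0]],
    [0,[-0.2,-0.12,-0.06],[0,0,0]]
  ]
}}

```text
t: 54.82
ee_pos: [0.3079, -0.265, 0.3145]
tool_rot: [0.187, 0.68, -0.19, 0.683]
contact_force: [0.7, -0.6, -0.1]
width: 0.005
```

```bash
python3 - <<'E'
from h import *
C=(.5205,-.2464)
for n in('wrist','side','scene'):
    P=cloud(cap(n,n+'23')); r=carrier(P,C); print(n,r[0],r[3],r[4],r[5],r[6]); home(P,r[0]); slots(P,r[0],7)
    # lugs: z 84..97 inside r<0.08
    q=P[np.isfinite(P[...,2])]; d=q[:,:2]-r[0]; rr=np.hypot(*d.T); e=(q[:,2]>.089)&(q[:,2]<.097)&(rr>.069)&(rr<.08); th=np.degrees(np.arctan2(d[e,1],d[e,0]))%360
    print(n,[(int(a),int(k)) for k,a in zip(*np.histogram(th,bins=np.arange(0,361,6))) if k>2])
print(manip.sense()['ee_pos'],manip.sense()['contact_force'])
E
```

```text
wrist [ 0.52067998 -0.24713365] [ 0.4305547  -0.17723636] 142.20438447526902 0.11405348297392473 328
slot 2 top [0.1268 0.1283 0.1291] radial 0.0281 0.0631 tang -0.0077
slot 3 top [0.1265 0.1282 0.1287] radial 0.0283 0.0625 tang -0.0056
slot 4 top [0.1267 0.1282 0.1291] radial 0.0276 0.0624 tang -0.0043
slotfit n 9546 best [ 0.6789  0.5222 -0.2471  8.5   ] mean [ 0.7123  0.5228 -0.2462  8.6667] sd [1.740e-02 7.000e-04 7.000e-04 7.454e-01]
wrist [(132, 60), (138, 90), (144, 86), (222, 55), (228, 70), (234, 69), (240, 4), (312, 50), (318, 17)]
side [ 0.51960765 -0.24743563] [ 0.43004932 -0.17858682] 142.4483767926356 0.1129639515071918 35
slot 2 top [0.1216 0.1276 0.129 ] radial 0.0288 0.0621 tang -0.0076
slot 3 top [0.1241 0.1281 0.1294] radial 0.0282 0.062 tang -0.0045
slot 4 top [0.1218 0.1277 0.1288] radial 0.0287 0.0621 tang -0.0043
slotfit n 1213 best [ 0.0655  0.5211 -0.2414  5.    ] mean [ 0.0684  0.5221 -0.2418  5.2778] sd [0.0016 0.0007 0.0006 0.5329]
side [(42, 6), (48, 9), (54, 8), (132, 10), (138, 8), (144, 13), (222, 8), (228, 11), (234, 17), (312, 12), (318, 10), (324, 12)]
scene [ 0.52123114 -0.24300129] [ 0.43199969 -0.17338413] 142.03913180053044 0.11317598241659949 21
slot 2 top [0.1182 0.1268 0.1282] radial 0.0293 0.0642 tang -0.0077
slot 3 top [0.1216 0.1272 0.1287] radial 0.0288 0.0645 tang -0.0037
slot 4 top [0.1177 0.1262 0.1281] radial 0.0277 0.0616 tang -0.0043
slotfit n 625 best [ 0.067   0.5167 -0.2475  6.    ] mean [ 0.0712  0.5161 -0.2483  6.225 ] sd [1.900e-03 7.000e-04 7.000e-04 8.729e-01]
scene [(42, 3), (48, 6), (54, 6), (132, 6), (138, 5), (144, 6), (234, 4), (312, 4), (318, 6), (324, 8)]
[ 0.30866371 -0.26205148  0.31110463] [ 0.71803394  0.56389296 -0.27042413]
```

The tab is at 142.2°, which is the expected locked angle (7.0° + 135°), and the lugs lie over the slots at 51, 141, 231 and 321°. The robot is clear, so I'm handing in.

```bash
python3 - <<'E'
from h import *
P=cloud(cap('scene','end')); grips(P); Q=cloud(dict(np.load('pics/s0.npz')))
d=np.abs(P[...,2]-Q[...,2])>.015; m=d&(Q[...,0]>.2)&(Q[...,0]<.9)&(Q[...,1]>-.6)
n,l,st,ce=cv2.connectedComponentsWithStats(m.astype(np.uint8)); print([(s[:4].tolist(),int(s[4])) for s in st[1:] if s[4]>60])
order.hand_in()
E
```

```text
[([195, 160, 50, 59], 742), ([171, 179, 48, 52], 623), ([349, 237, 20, 27], 205), ([374, 248, 21, 28], 209), ([402, 260, 20, 30], 210)]
the job is handed in; nothing more can be done
```

I moved all three knives that were present (2, 3 and 4; pocket 1 was empty) into carrier slots 2, 4 and 3, turned the lock ring to its locked stop, and handed the job in at about 55 s. One insertion went wrong on the way and was recovered.

**Failed insertion:** My first try at putting knife_4 into slot 1 jammed. I had taken the slot angle from the ring's tab, which was about 3° off, and I sent the second part of the descent without checking the force.
- The reading at the end of that move was 115 N, close to the 120 N wrist limit. I only had readings at the ends of moves, so a brief higher peak, or more than 40 N from the gripper body on something, can't be ruled out.
- The knife leaned about 15° in the jaws and slid about 17 mm along the grip, but it was never let go.
- The loose carrier was dragged about 2 cm and turned about 8°.
- I squared the knife up, refitted the slots and put it into slot 3. There I let it settle the last 5 mm or so in the slot, then gripped it again and pressed it onto the floor.

**Last checks:**
- **Knives:** grip tops are at 127–128 mm from all three cameras, so all are fully home.
- **Lock ring:** the tab is at 142.2°, against 142.0° expected from the fitted slot angle. The ring stopped at about 7 N, and the lugs lie over the slots. With the knives in, the direct slot fit scattered between 5° and 8.7°, so I relied on the earlier fit of 7.0°.
- **Bench:** comparing the overhead depth images from start and end, only the carrier and the emptied pockets changed; nothing else moved. That comparison ignores small differences.

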